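# Clear the ebony offcuts out of the clamping block's T-slots

## Task

Slide the offcut box's lid fully open, then take the slot scraper off its fork hook and drive every ebony offcut lodged in the clamping block's two T-slots out of the open ends into the box, with the scraper and not with the fingers. Put the ebony offcuts lying loose on the bench and on the block into the box as well, in any order. Finish with all of them in the box, its lid slid fully home and the scraper hanging on its fork again, and leave the other things on the bench where they are.

Things in the scene. Friction and masses are not known exactly. Their poses are not given: they have to be found in the camera images.
- block: Fixed grey cast-iron block, steel top, 140 (x) x 180 (y) x 125 mm high; origin centre of underside, z up. Two equal T-slots along y, at x = -35 and +35 mm: neck 18 mm wide from z = 125 down to 108 mm, below it 30 mm wide down to the slot floor at z = 95 mm. Open at the -y end face (y = -90 mm); closed at the +y end by a stop bar across the block (y = 90 to 102 mm, up to z = 140 mm).
- box: Wooden offcut box fixed below the slots' open ends, 2 to 5 mm from the block's end face, axes as the block's: 150 (x) x 110 (y) x 86 mm high, origin centre of underside. Inside 142 x 102 mm, floor 4 mm up; walls 4 mm, end walls 76 mm high, side walls (x = +-73 mm) 86 mm high, with grooves for the lid.
- lid (a joint): How far the plywood lid is slid open, m: 0 fully home (shut), 0.1 fully open. It slides along the box's -y, away from the block, and stays where it is left; friction about 1.5 N. Lid 5 mm thick, top 81 mm above the bench; fully open it uncovers the box from box y = -46 mm to the block's side.
- lid_grip (a point): Centre of the dark wooden grip bar on the lid: 60 (box x) x 16 (box y) x 22 mm high, 92 mm above the bench (bar from 81 to 103 mm). It moves with the lid; when shut it is at box x = 0, y = -40 mm. Axes as the box's.
- stand: Fixed wooden tool stand: base 135 x 130 x 18 mm with, at its +x side (towards the robot), an upright board 110 mm wide up to z = 160 mm, front face at x = 22 mm. From the board two steel prongs (8 mm thick, at y = +-30 mm, upper side at z = 125 mm) run along -x to x = -62 mm, where their tips turn up 12 mm: a fork hook. Origin on the bench under the hook's root, z up.
- hook (a point): The middle between the two prongs, at the height of their upper side (stand x = -22, y = 0, z = 125 mm), where the middle of the scraper's handle bar rests.
- scraper: Slot scraper: upright steel blade 12 (x) x 6 (y) mm under a wooden handle bar 100 (x) x 18 (y) x 24 mm (z = 84 to 108 mm). Origin centre of the blade's lower end, z up; 0.11 kg. It hangs with the bar across the two prongs, blade between them; lift straight up. With the bar across a slot the blade enters its neck from above with 3 mm on each side.
- lodged1: Dark ebony offcut lodged in a slot, flat, too wide for its neck: 26 x 36 x 10 mm (its x, y, z), y along the slot, origin at the centre of its underside. It slides along the slot under a light push. May be absent. At least 40 mm of slot is free between the rearmost offcut and the stop bar.
- lodged2: Dark ebony offcut lodged in a slot, flat, too wide for its neck: 24 x 30 x 11 mm (its x, y, z), y along the slot, origin at the centre of its underside. It slides along the slot under a light push. May be absent. At least 40 mm of slot is free between the rearmost offcut and the stop bar.
- lodged3: Dark ebony offcut lodged in a slot, flat, too wide for its neck: 25 x 38 x 10 mm (its x, y, z), y along the slot, origin at the centre of its underside. It slides along the slot under a light push. May be absent. At least 40 mm of slot is free between the rearmost offcut and the stop bar.
- lodged4: Dark ebony offcut lodged in a slot, flat, too wide for its neck: 26 x 28 x 11 mm (its x, y, z), y along the slot, origin at the centre of its underside. It slides along the slot under a light push. May be absent. At least 40 mm of slot is free between the rearmost offcut and the stop bar.
- loose1: Dark ebony offcut lying loose on the bench: 50 x 22 x 16 mm (its x, y, z), origin at the centre of its underside. May be absent.
- loose2: Dark ebony offcut lying loose on the bench: 42 x 24 x 14 mm (its x, y, z), origin at the centre of its underside. May be absent.
- loose3: Dark ebony offcut lying loose on the bench: 36 x 20 x 18 mm (its x, y, z), origin at the centre of its underside. May be absent.
- loose4: Dark ebony offcut lying loose on the bench: 46 x 18 x 15 mm (its x, y, z), origin at the centre of its underside. May be absent.
- loose5: Dark ebony offcut lying loose on top of the block, between the slots: 40 x 22 x 20 mm (its x, y, z), origin at the centre of its underside. May be absent.
- varnish: Amber varnish bottle, 54 mm wide, 130 mm tall; leave alone. Origin at the centre of its underside.
- glue: Glue jar, 60 mm wide, 80 mm tall; leave alone. Origin at the centre of its underside.
- plane: Small brass finger plane lying on its sole, 75 x 30 x 35 mm; leave alone. Origin at the centre of its underside.
- rosin: Cake of rosin, 50 mm wide, 18 mm high; leave alone. Origin at the centre of its underside.
- mug: White mug, 80 mm wide, 90 mm tall; leave alone. Origin at the centre of its underside.
- spool0: Wooden spool clamp standing upright, 34 mm wide, 80 mm tall; leave alone. Origin at the centre of its underside.
- spool1: Another such spool clamp; leave alone. Origin at the centre of its underside.
- chisel: Chisel lying flat, 190 mm long, handle 22 mm wide; leave alone. Origin at the centre of its underside.

How it is judged:
On the way, in this order (a step that is already met when the one before it is completed fails the run):
1. the lid is slid open (at least 80 mm) (value of joint lid above 0.08 m), for 0.2 s.
2. the scraper is off its hook and its blade stands in one of the slots (z of scraper in the frame of block between 0.085 and 0.115 m and y of scraper in the frame of block between -0.095 and 0.095 m and (x of scraper in the frame of block between -0.05 and -0.02 m or x of scraper in the frame of block between 0.02 and 0.05 m)), for 0.1 s.
3. every offcut, lodged or loose, is in the box (x of lodged1 in the frame of box between -0.074 and 0.074 m and y of lodged1 in the frame of box between -0.054 and 0.054 m and z of lodged1 in the frame of box between -0.002 and 0.078 m and x of lodged2 in the frame of box between -0.074 and 0.074 m and y of lodged2 in the frame of box between -0.054 and 0.054 m and z of lodged2 in the frame of box between -0.002 and 0.078 m and x of lodged3 in the frame of box between -0.074 and 0.074 m and y of lodged3 in the frame of box between -0.054 and 0.054 m and z of lodged3 in the frame of box between -0.002 and 0.078 m and x of lodged4 in the frame of box between -0.074 and 0.074 m and y of lodged4 in the frame of box between -0.054 and 0.054 m and z of lodged4 in the frame of box between -0.002 and 0.078 m and x of loose1 in the frame of box between -0.074 and 0.074 m and y of loose1 in the frame of box between -0.054 and 0.054 m and z of loose1 in the frame of box between -0.002 and 0.078 m and x of loose2 in the frame of box between -0.074 and 0.074 m and y of loose2 in the frame of box between -0.054 and 0.054 m and z of loose2 in the frame of box between -0.002 and 0.078 m and x of loose3 in the frame of box between -0.074 and 0.074 m and y of loose3 in the frame of box between -0.054 and 0.054 m and z of loose3 in the frame of box between -0.002 and 0.078 m and x of loose4 in the frame of box between -0.074 and 0.074 m and y of loose4 in the frame of box between -0.054 and 0.054 m and z of loose4 in the frame of box between -0.002 and 0.078 m and x of loose5 in the frame of box between -0.074 and 0.074 m and y of loose5 in the frame of box between -0.054 and 0.054 m and z of loose5 in the frame of box between -0.002 and 0.078 m), for 0.2 s.
At the end, for the whole second after the job is handed in: Every offcut that was there lies inside the box, the lid is within 5 mm of fully home, and the scraper hangs at rest upright (within about 8 degrees) with its handle bar across both prongs of the fork (all of step 3 and value of joint lid below 0.005 m and x of scraper in the frame of stand between -0.055 and 0.02 m and y of scraper in the frame of stand between -0.022 and 0.022 m and z of scraper in the frame of stand between 0.034 and 0.05 m and angle between scraper's own z axis and vertical below 0.15 rad and linear speed of scraper below 0.03 m/s); the robot touches nothing.
It fails at once if a finger touches an offcut that is still in its slot ((contact force between the fingers and lodged1 above 1 N and y of lodged1 in the frame of block between -0.085 and 0.1 m and z of lodged1 in the frame of block between 0.085 and 0.12 m and x of lodged1 in the frame of block between -0.06 and 0.06 m) or (contact force between the fingers and lodged2 above 1 N and y of lodged2 in the frame of block between -0.085 and 0.1 m and z of lodged2 in the frame of block between 0.085 and 0.12 m and x of lodged2 in the frame of block between -0.06 and 0.06 m) or (contact force between the fingers and lodged3 above 1 N and y of lodged3 in the frame of block between -0.085 and 0.1 m and z of lodged3 in the frame of block between 0.085 and 0.12 m and x of lodged3 in the frame of block between -0.06 and 0.06 m) or (contact force between the fingers and lodged4 above 1 N and y of lodged4 in the frame of block between -0.085 and 0.1 m and z of lodged4 in the frame of block between 0.085 and 0.12 m and x of lodged4 in the frame of block between -0.06 and 0.06 m)).
It fails at once if one of the other things on the bench (bottle, jar, spool clamps, plane, rosin, mug, chisel) is shifted by more than 3 cm (distance of any of varnish, glue, plane, rosin, mug, spool0, spool1, chisel from where it was at the start of the episode above 0.03 m).
Of lodged1, lodged2, lodged3, lodged4 only 2 to 4 are there at a start; the rules pass over those that are not, and their reading is None.
Of loose1, loose2, loose3, loose4, loose5 only 3 to 5 are there at a start; the rules pass over those that are not, and their reading is None.
At some moment in a run one of loose1, loose2, loose3, loose4 may be knocked a few centimetres aside while the robot is not near it.
It also fails if it takes over 210 s, if anything falls off the work surface, if the arm or the gripper's body presses on something with over 40 N, if the wrist force passes 120 N, or if a joint passes its speed limit or range.

## Robot

A 6-joint arm with a two-finger parallel gripper is mounted at the origin on the work surface. World frame = base frame: x ahead of the robot, y to its left, z up, the work surface at z = 0. Lengths are in m, angles in rad, forces in N, time in s.
With the tool pointing down it reaches from about 0.3 to 0.75 m from the base axis. Payload 8.5 kg.
Tool frame: the origin (TCP) lies midway between the tips of the shut fingers; the grasp point (between the pads) lies 19 mm behind it; z points along the fingers, y is the direction in which the jaws open and shut (so a half turn about z gives the same grasp; the last joint's range is limited). The gripper opens to 85 mm and grips with 20 to 120 N. Pads are 22 mm wide; open, the fingers measure 114 mm over their backs; the gripper's body (76 mm by 85 mm) begins 54 mm behind the grasp point. The pads swing forward as they close: fully open they stand 13 mm farther back than shut.
Start: joints at [-1.335, 0.381, 1.297, -0, 1.464, -0.215], TCP at [0.24, -0.495, 0.231] pointing down, gripper open.
Joint ranges: [-3.11, 3.11], [-0.89, 2.33], [0.22, 2.48], [-1.42, 4.56], [0.17, 2.85], [-2.88, 2.88]. Speed limits (rad/s): [2.39, 2.39, 3.14, 3.14, 3.14, 3.14].

## Interface

Orientations are given as a rotation vector (axis times angle).
In Python, from bench import manip gives the robot as it stands.
- The arm moves only by the tool servo_tool, never from a script. Its argument "plan" is a list of rows, each an object of numbers: "x", "y", "z": the shift along the world's x, y, z in cm; "twist": the turn about the world's z in degrees. A call has 1 to 20 rows; each row is the pose to reach, as a shift and turn from the pose commanded when the call began; what a row does not reach only later rows make up. A row lasts 1/12 s, in which the tool goes at most 41.7 mm and 7.16 degrees, less where a joint would pass 70% of its speed; a pose out of reach is approached as far as the arm can. A call with a gripper value outside its range is refused whole. "grip" is the closure in counts, from 0 (fully open) to 255 (shut), set as the call begins (left out, the last holds). The fingers move at their own pace and stop on an object; the grip force is fixed at half the most. Time passes only in rows, so rows that repeat a pose let the fingers close. It gives the time, the measured TCP pose, the force and the opening at its end, in the units of the state.
- manip.state(): the state, without advancing time (a new reading comes with each control period).
- manip.camera(name): name is "scene" or "top" or "wrist"; returns the picture (400x640x3 uint8, red, green, blue); there is no depth.
- manip.camera_info(name): a dict with "intrinsics" (3x3 intrinsics, pixels), "R" (3x3) and "t" (3): a world point X has camera coordinates R X + t. Camera axes: x right, y down, z forward; pixel columns grow to the right and rows downward; lengths in m; the calibration is good to about 2 mm. A picture is of the moment at which its call begins: read the wrist's pose just before it. camera_info takes no time and is no camera call; for the wrist camera it gives the pose at the moment of the call.
- manip.job_done(): hands the job in, once; it reports no verdict.
The state is a dict: "t": time; "joint_pos": joint angles; "qd": joint speeds; "effort": joint torques, N m; "tcp_pos": TCP position; "orientation": TCP orientation; "ft_force": force on the tool from outside, world axes, zero at the start; "wrist_torque": the same for the moment, N m; "grip_width": finger opening in m.
Only numpy, scipy, OpenCV 4.12 (cv2) and the standard library are available. Lean on these libraries where they do the work, as an engineer would, in place of code of your own. Each camera call takes 0.05 s, during which the arm holds its last target. There are 200 camera calls.

## Working session

There is one attempt and no reset: what is moved stays moved. The work goes in short steps, Python scripts to look and compute and a tool call to move; the robot and the scene stay as the last step left them, time stands still between calls to the robot, and variables do not carry over. Pictures are saved under pics/ and viewed, about 12 in all and at most 16, crops included, and the job is handed in when it is done.

Besides the shell and the picture viewer there is one more tool, called after "Emit:" as name(argument=value, ...), one argument or row to a line, values as JSON. servo_tool: Moves the arm, as the interface text tells. Its arguments: {"type":"object","properties":{"plan":{"type":"array"},"grip":{"type":"number"}},"required":["plan"]}

```bash
mkdir -p pics; ls; cat > h.py <<'E'
import numpy as np, cv2
from bench import manip
def shot(cam,name):
    ci=manip.camera_info(cam); im=manip.camera(cam)
    cv2.imwrite(f'pics/{name}.png',cv2.cvtColor(im,cv2.COLOR_RGB2BGR))
    np.savez(f'pics/{name}.npz',im=im,K=ci['intrinsics'],R=ci['R'],t=ci['t']); return im
def load(name): return np.load(f'pics/{name}.npz')
def ray(d,u,v):
    R=d['R'];c=-R.T@d['t'];w=R.T@np.linalg.solve(d['K'],[u,v,1.]);return c,w
def onz(d,u,v,z):
    c,w=ray(d,u,v);return c+w*(z-c[2])/w[2]
def proj(d,X):
    p=d['K']@(d['R']@np.array(X,float)+d['t']);return p[:2]/p[2]
def tri(d1,p1,d2,p2):
    A=[];b=[]
    for d,p in((d1,p1),(d2,p2)):
        c,w=ray(d,*p);w=w/np.linalg.norm(w);P=np.eye(3)-np.outer(w,w);A.append(P);b.append(P@c)
    X=np.linalg.lstsq(np.vstack(A),np.hstack(b),rcond=None)[0]
    return X,[np.linalg.norm(a@X-q) for a,q in zip(A,b)]
E
python3 - <<'E'
from h import *
for c in('top','scene'):
    shot(c,c+'0');d=load(c+'0');print(c,-d['R'].T@d['t'],d['R'][2],d['K'][0])
print(manip.state())
a=cv2.imread('pics/top0.png');cv2.imwrite('pics/top0b.png',cv2.resize(a,(800,500),interpolation=cv2.INTER_CUBIC))
E
```

```text
pics
top [ 0.24741333 -0.03646623  1.28574704] [ 0.21681348 -0.01014635 -0.97616032] [476.86694901   0.         315.37692106]
scene [ 1.07913454 -0.56210908  0.60892558] [-0.60864221  0.56327401 -0.55881755] [368.75550027   0.         324.56113876]
{'t': 0.1, 'joint_pos': array([-1.33528398e+00,  3.81114705e-01,  1.29816991e+00, -2.42376902e-05,
        1.46359817e+00, -2.15291163e-01]), 'qd': array([ 0.00147383, -0.0006598 , -0.0018263 ,  0.00050008,  0.00051365,
       -0.00030634]), 'effort': array([ 4.26480183e-03, -4.49220049e+01, -2.31656152e+01, -9.77232708e-05,
        3.72105249e-03, -2.86468214e-06]), 'tcp_pos': array([ 0.23956167, -0.49478937,  0.23078607]), 'orientation': array([-3.06086606e+00, -7.01855304e-01,  5.83144644e-05]), 'ft_force': array([0.10925297, 0.22818334, 0.5467619 ]), 'wrist_torque': array([-0.03984101, -0.02543103,  0.01287502]), 'grip_width': 0.08541847393650795}
```

View pics/top0.png

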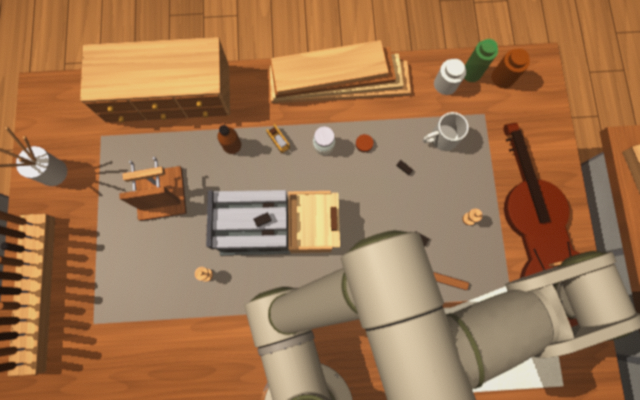

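View pics/scene0.png

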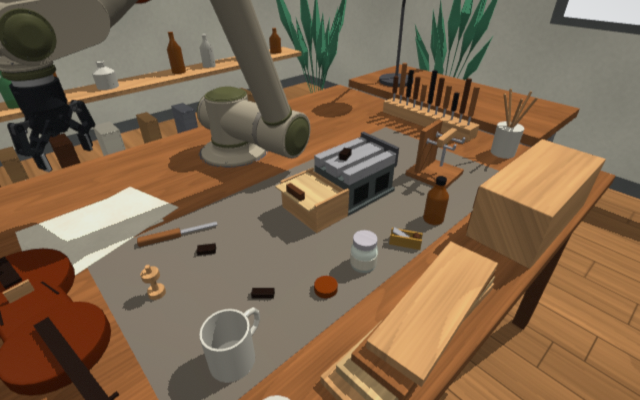

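The top view has the stand at about (155,190), block at (250,220) and box at (315,220). Loose offcuts are at (404,167), at (425,240) partly under the arm, and on the block at (264,219). The scene view confirms two loose pieces on the bench and one on the block. I'll zoom in on the top view.

```bash
python3 - <<'E'
from h import *
a=cv2.imread('pics/top0.png')[150:280,110:350];cv2.imwrite('pics/c1.png',cv2.resize(a,None,fx=3.3,fy=3.3,interpolation=cv2.INTER_CUBIC))
b=cv2.imread('pics/scene0.png')[110:235,260:480];cv2.imwrite('pics/c2.png',cv2.resize(b,None,fx=3.5,fy=3.5,interpolation=cv2.INTER_CUBIC))
E
```

```text
(no output)
```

View pics/c1.png

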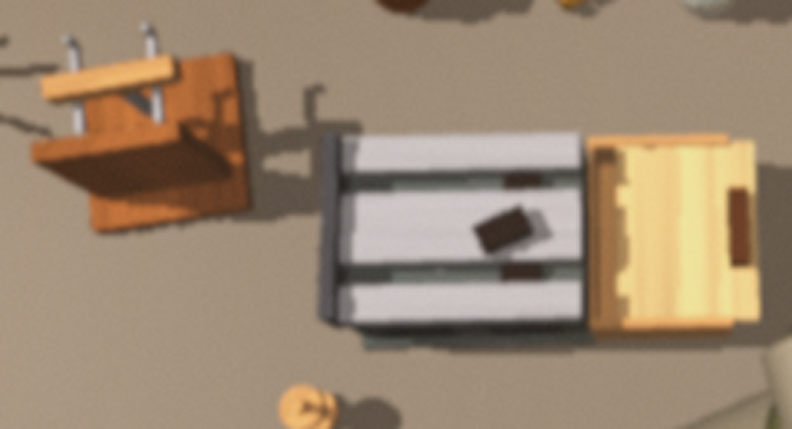

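View pics/c2.png

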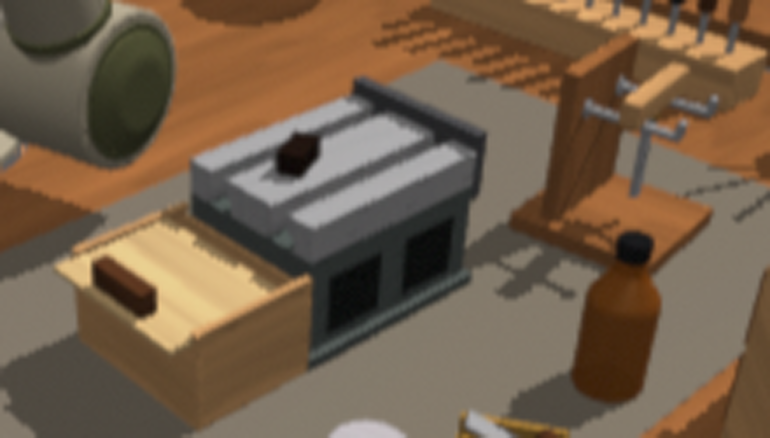

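```bash
python3 - <<'E'
from h import *
d=load('top0')
P={'blk+x-y':(580,133,.125),'blk-x-y':(583,320,.125),'blk+x+y':(343,135,.125),'blk-x+y':(340,322,.125),'loose5':(504,230,.145),'grip':(739,228,.103),'slotR':(581,186,.125),
'barL':(42,90,.15),'barR':(175,68,.15),'lidR':(757,320,.081),'lidRt':(752,143,.081)}
for k,(u,v,z) in P.items(): print(k,onz(d,u/3.3+110,v/3.3+150,z).round(3))
for n,p in {'A':(404,167),'B':(425,240)}.items(): print(n,onz(d,*p,.015).round(3))
c=load('wrist0') if 0 else None
ci=manip.camera_info('wrist');R,t=ci['R'],ci['t'];print(-R.T@t,R,ci['intrinsics'])
s=load('scene0')
for p in((206,249),(263,293)):print(onz(s,*p,.015).round(3))
def off(o,k=3.5):return o[0]/k+260,o[1]/k+110
for n,o in{'gripbar':(123,272),'scr':(655,92),'l5':(298,140)}.items():print(n,off(o))
print('grip tri',tri(d,(739/3.3+110,228/3.3+150),s,off((127,278))))
print('bar tri',tri(d,(108/3.3+110,78/3.3+150),s,off((655,95))))
E
```

```text
blk+x-y [0.537 0.024 0.125]
blk-x-y [0.395 0.028 0.125]
blk+x+y [0.546 0.204 0.125]
blk-x+y [0.404 0.208 0.125]
loose5 [0.462 0.082 0.145]
grip [ 0.46  -0.093  0.103]
slotR [0.496 0.025 0.125]
barL [0.588 0.423 0.15 ]
barR [0.599 0.324 0.15 ]
lidR [ 0.392 -0.103  0.081]
lidRt [ 0.532 -0.109  0.081]
A [ 0.611 -0.301  0.015]
B [ 0.405 -0.336  0.015]
[ 0.30745479 -0.46220775  0.37392831] [[ 4.35450912e-01 -9.00212401e-01 -3.67788730e-04]
 [-8.59792349e-01 -4.16019897e-01  2.96115792e-01]
 [-2.66720116e-01 -1.28627670e-01 -9.55151979e-01]] [[311.51457228   0.         315.41987167]
 [  0.         311.51457228 195.73561986]
 [  0.           0.           1.        ]]
[ 0.418 -0.33   0.015]
[ 0.618 -0.308  0.015]
gripbar (295.14285714285717, 187.71428571428572)
scr (447.1428571428571, 136.28571428571428)
l5 (345.1428571428571, 150.0)
grip tri (array([ 0.46285208, -0.09129371,  0.09642907]), [np.float64(0.002010416005538215), np.float64(0.0020104160055384834)])
bar tri (array([0.59778887, 0.3779555 , 0.13584977]), [np.float64(0.0014943103043430072), np.float64(0.001494310304342724)])
```

Emit:
servo_tool(
  plan=[
    {"x": 5, "y": 10, "z": 5, "twist": -7},
    {"x": 22, "y": 40, "z": 5, "twist": -28.6},
    {"x": 22, "y": 40, "z": 5, "twist": -28.6},
    {"x": 22, "y": 40, "z": 5, "twist": -28.6},
    {"x": 22, "y": 40, "z": 5, "twist": -28.6},
    {"x": 22, "y": 40, "z": 5, "twist": -28.6},
    {"x": 22, "y": 40, "z": 5, "twist": -28.6},
    {"x": 22, "y": 40, "z": 5, "twist": -28.6},
    {"x": 22, "y": 40, "z": 5, "twist": -28.6},
    {"x": 22, "y": 40, "z": 5, "twist": -28.6},
    {"x": 22, "y": 40, "z": 5, "twist": -28.6},
    {"x": 22, "y": 40, "z": 5, "twist": -28.6},
    {"x": 22, "y": 40, "z": 5, "twist": -28.6},
    {"x": 22, "y": 40, "z": 5, "twist": -28.6},
    {"x": 22, "y": 40, "z": 5, "twist": -28.6},
    {"x": 22, "y": 40, "z": 5, "twist": -28.6},
  ],
)

```text
t: 1.43
tcp_pos: [0.4591, -0.0962, 0.2811]
orientation: [-3.141, 0.079, 0.001]
ft_force: [0.4, -0.7, 0.2]
grip_width: 0.0856
```

```bash
python3 - <<'E'
from h import *
shot('wrist','w1');s=manip.state();print(s['tcp_pos'],s['orientation'],s['ft_force'],s['joint_pos'])
E
```

```text
[ 0.45915782 -0.09621577  0.28117208] [-3.14056138e+00  7.93911281e-02  6.75496872e-04] [ 0.80745091 -0.46564831 -0.26155907] [-4.59630194e-01  2.02634113e-01  1.40987440e+00 -1.55812132e-04
  1.52948598e+00  1.16172039e+00]
```

View pics/w1.png

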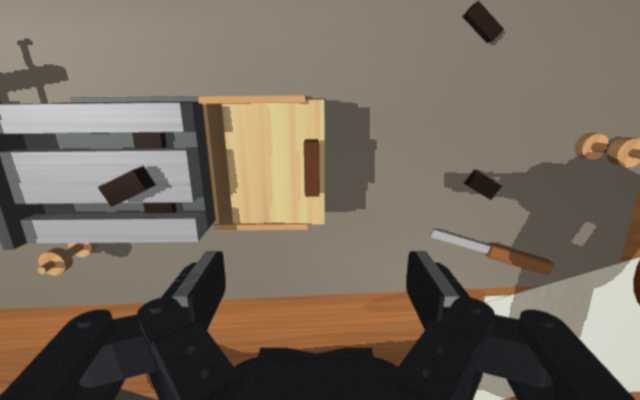

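The wrist view shows the grip bar at (312,168), with the lid partly open. One lodged offcut is visible per slot, at (149,140) and (159,208). loose5 is at (127,186), and the bench pieces are at (483,22) and (483,184).

```bash
cat >> h.py <<'E'
def blobs(im,m,lo=40,hi=5000):
    m=cv2.morphologyEx(m.astype(np.uint8),cv2.MORPH_OPEN,np.ones((3,3)))
    cs,_=cv2.findContours(m,cv2.RETR_EXTERNAL,cv2.CHAIN_APPROX_NONE)
    return [(cv2.minAreaRect(c),cv2.contourArea(c)) for c in cs if lo<cv2.contourArea(c)<hi]
def rectw(d,r,z):
    "world centre, sides, jaw angle of long side"
    q=np.array([onz(d,*p,z) for p in cv2.boxPoints(r)])
    e1,e2=q[1]-q[0],q[2]-q[1];l=e1 if np.linalg.norm(e1)>np.linalg.norm(e2) else e2
    a=np.degrees(np.arctan2(l[1],l[0]))
    return q.mean(0).round(4),np.linalg.norm(e1).round(4),np.linalg.norm(e2).round(4),a.round(1)
E
python3 - <<'E'
from h import *
d=load('w1');im=d['im'].astype(int)
mx=im.max(2)
for p in((312,168),(149,140),(127,180),(483,184),(160,110),(150,208)):print(p,im[p[1],p[0]])
m=(mx<75);m[245:]=0
for r,a in blobs(im,m):
    print(np.round(r[0]),np.round(r[1]),a,rectw(d,r,.015)[0], rectw(d,r,.105)[0])
hsv=cv2.cvtColor(d['im'],cv2.COLOR_RGB2HSV)
m=(hsv[...,1]>100)&(mx<120)&(mx>50);m[245:]=0
for r,a in blobs(im,m):print('br',np.round(r[0]),np.round(r[1]),a,rectw(d,r,.103))
m=(mx>125)&(hsv[...,1]<60);m[:, 215:]=0
for r,a in blobs(im,m,100,20000):print('steel',np.round(r[0]),np.round(r[1],1),a,rectw(d,r,.125),[onz(d,*p,.125)[:2].round(3) for p in cv2.boxPoints(r)])
E
```

```text
(312, 168) [98 62 42]
(149, 140) [59 48 41]
(127, 180) [54 41 36]
(483, 184) [31 23 21]
(160, 110) [192 191 193]
(150, 208) [43 31 25]
[482. 184.] [35. 19.] 578.0 [ 0.4124 -0.3221  0.015 ] [ 0.4393 -0.2733  0.105 ]
[127. 186.] [23. 51.] 1088.5 [0.4344 0.1613 0.015 ] [0.4564 0.1038 0.105 ]
[ 29. 142.] [17. 58.] 862.5 [0.4993 0.2754 0.015 ] [0.507  0.1928 0.105 ]
[153. 141.] [16. 40.] 586.0 [0.493  0.1135 0.015 ] [0.5021 0.0665 0.105 ]
[103. 178.] [134. 212.] 4592.0 [0.4405 0.1933 0.015 ] [0.4612 0.1288 0.105 ]
[483.  22.] [40. 22.] 818.0 [ 0.6102 -0.3012  0.015 ] [ 0.5935 -0.257   0.105 ]
br [632. 218.] [51. 14.] 382.5 (array([ 0.3899, -0.444 ,  0.103 ]), np.float64(0.0151), np.float64(0.0633), np.float64(-165.8))
br [613. 159.] [13.  6.] 49.0 (array([ 0.4591, -0.4074,  0.103 ]), np.float64(0.0051), np.float64(0.0153), np.float64(-131.0))
br [601. 148.] [ 7. 16.] 69.0 (array([ 0.4709, -0.3924,  0.103 ]), np.float64(0.0165), np.float64(0.0075), np.float64(-92.9))
br [312. 168.] [55. 15.] 769.5 (array([ 0.4654, -0.0929,  0.103 ]), np.float64(0.0153), np.float64(0.0589), np.float64(177.3))
br [220. 164.] [122.  16.] 1669.0 (array([0.471 , 0.0025, 0.103 ]), np.float64(0.0158), np.float64(0.129), np.float64(178.4))
steel [107. 262.] [ 86.7 215. ] 14682.0 (array([0.3758, 0.1329, 0.125 ]), np.float64(0.2217), np.float64(0.105), np.float64(-92.1)) [array([0.432, 0.231]), array([0.424, 0.01 ]), array([0.32 , 0.024]), array([0.328, 0.267])]
steel [101. 177.] [ 52. 180.] 6840.0 (array([0.4712, 0.1146, 0.125 ]), np.float64(0.1731), np.float64(0.0531), np.float64(-92.9)) [array([0.502, 0.194]), array([0.493, 0.021]), array([0.44, 0.03]), array([0.45 , 0.212])]
```

Emit:
servo_tool(
  plan=[
    {"x": 0.6, "y": 0.3, "z": -4},
    {"x": 0.6, "y": 0.3, "z": -8},
    {"x": 0.6, "y": 0.3, "z": -12},
    {"x": 0.6, "y": 0.3, "z": -16},
    {"x": 0.6, "y": 0.3, "z": -18},
    {"x": 0.6, "y": 0.3, "z": -19.2},
    {"x": 0.6, "y": 0.3, "z": -19.2},
    {"x": 0.6, "y": 0.3, "z": -19.2},
  ],
)

```text
invalid input
```

Emit:
servo_tool(
  plan=[
    {},
    {},
    {},
    {},
    {},
    {},
    {},
    {},
    {},
    {},
  ],
  grip=255,
)

```text
invalid input
```

Emit:
servo_tool(
  plan=[
    {"x": 0.6, "y": 0.3, "z": -4, "twist": 0},
    {"x": 0.6, "y": 0.3, "z": -8, "twist": 0},
    {"x": 0.6, "y": 0.3, "z": -12, "twist": 0},
    {"x": 0.6, "y": 0.3, "z": -16, "twist": 0},
    {"x": 0.6, "y": 0.3, "z": -18, "twist": 0},
    {"x": 0.6, "y": 0.3, "z": -19.2, "twist": 0},
    {"x": 0.6, "y": 0.3, "z": -19.2, "twist": 0},
    {"x": 0.6, "y": 0.3, "z": -19.2, "twist": 0},
  ],
)

```text
t: 2.15
tcp_pos: [0.4655, -0.0928, 0.0894]
orientation: [-3.14, 0.078, 0.001]
ft_force: [0.0, 0.1, 0.7]
grip_width: 0.0853
```

Emit:
servo_tool(
  plan=[
    {"x": 0, "y": 0, "z": 0, "twist": 0},
    {"x": 0, "y": 0, "z": 0, "twist": 0},
    {"x": 0, "y": 0, "z": 0, "twist": 0},
    {"x": 0, "y": 0, "z": 0, "twist": 0},
    {"x": 0, "y": 0, "z": 0, "twist": 0},
    {"x": 0, "y": 0, "z": 0, "twist": 0},
    {"x": 0, "y": 0, "z": 0, "twist": 0},
    {"x": 0, "y": 0, "z": 0, "twist": 0},
  ],
  grip=255,
)

```text
t: 2.82
tcp_pos: [0.4657, -0.0921, 0.0898]
orientation: [3.14, -0.075, 0.001]
ft_force: [-1.6, 0.1, 5.7]
grip_width: 0.0145
```

Emit:
servo_tool(
  plan=[
    {"x": -0.05, "y": -1, "z": 0, "twist": 0},
    {"x": -0.1, "y": -2, "z": 0, "twist": 0},
    {"x": -0.14, "y": -3, "z": 0, "twist": 0},
    {"x": -0.19, "y": -4, "z": 0, "twist": 0},
    {"x": -0.24, "y": -5, "z": 0, "twist": 0},
    {"x": -0.28, "y": -6, "z": 0, "twist": 0},
    {"x": -0.33, "y": -7, "z": 0, "twist": 0},
    {"x": -0.36, "y": -7.6, "z": 0, "twist": 0},
    {"x": -0.38, "y": -8, "z": 0, "twist": 0},
    {"x": -0.38, "y": -8, "z": 0, "twist": 0},
    {"x": -0.38, "y": -8, "z": 0, "twist": 0},
  ],
)

```text
t: 3.73
tcp_pos: [0.4624, -0.1712, 0.0898]
orientation: [-3.138, 0.077, -0.003]
ft_force: [4.2, 9.4, 6.6]
grip_width: 0.0146
```

Emit:
servo_tool(
  plan=[
    {"x": 0, "y": -0.2, "z": 0, "twist": 0},
    {"x": 0, "y": -0.2, "z": 0, "twist": 0},
    {"x": 0, "y": -0.2, "z": 0, "twist": 0},
  ],
)

```text
t: 3.98
tcp_pos: [0.4624, -0.1714, 0.0897]
orientation: [-3.135, 0.076, -0.003]
ft_force: [6.4, 19.5, 10.4]
grip_width: 0.0144
```

Emit:
servo_tool(
  plan=[
    {"x": 0, "y": 0.2, "z": 0, "twist": 0},
    {"x": 0, "y": 0.2, "z": 0, "twist": 0},
    {"x": 0, "y": 0.2, "z": 0, "twist": 0},
    {"x": 0, "y": 0.2, "z": 0, "twist": 0},
    {"x": 0, "y": 0.2, "z": 4, "twist": 0},
    {"x": 0, "y": 0.2, "z": 8, "twist": 0},
    {"x": 0, "y": 0.2, "z": 12, "twist": 0},
    {"x": 0, "y": 0.2, "z": 16, "twist": 0},
    {"x": 0, "y": 0.2, "z": 21, "twist": 0},
  ],
  grip=120,
)

```text
t: 4.73
tcp_pos: [0.4612, -0.1721, 0.2928]
orientation: [-3.141, 0.077, 0.001]
ft_force: [1.3, -1.1, 0.2]
grip_width: 0.0453
```

Emit:
servo_tool(
  plan=[
    {"x": 2, "y": 10, "z": 1, "twist": 14},
    {"x": 4, "y": 20, "z": 1, "twist": 28},
    {"x": 8, "y": 40, "z": 1, "twist": 56},
    {"x": 11.5, "y": 54.5, "z": 1, "twist": 99},
    {"x": 11.5, "y": 54.5, "z": 1, "twist": 99},
    {"x": 11.5, "y": 54.5, "z": 1, "twist": 99},
    {"x": 11.5, "y": 54.5, "z": 1, "twist": 99},
    {"x": 11.5, "y": 54.5, "z": 1, "twist": 99},
    {"x": 11.5, "y": 54.5, "z": 1, "twist": 99},
    {"x": 11.5, "y": 54.5, "z": 1, "twist": 99},
    {"x": 11.5, "y": 54.5, "z": 1, "twist": 99},
    {"x": 11.5, "y": 54.5, "z": 1, "twist": 99},
    {"x": 11.5, "y": 54.5, "z": 1, "twist": 99},
    {"x": 11.5, "y": 54.5, "z": 1, "twist": 99},
    {"x": 11.5, "y": 54.5, "z": 1, "twist": 99},
    {"x": 11.5, "y": 54.5, "z": 1, "twist": 99},
    {"x": 11.5, "y": 54.5, "z": 1, "twist": 99},
    {"x": 11.5, "y": 54.5, "z": 1, "twist": 99},
    {"x": 11.5, "y": 54.5, "z": 1, "twist": 99},
  ],
)

```text
t: 6.32
tcp_pos: [0.577, 0.3717, 0.3016]
orientation: [2.1, 2.336, 0.001]
ft_force: [0.7, 0.5, -0.1]
grip_width: 0.0453
```

```bash
python3 - <<'E'
from h import *
shot('wrist','w2');shot('top','top2');s=manip.state();print(s['tcp_pos'],s['orientation'],s['ft_force'],s['joint_pos'])
E
```

```text
[0.57693892 0.3720862  0.30148948] [2.09918807e+00 2.33696933e+00 6.52254140e-04] [-0.66292618  0.17266385  0.39868434] [ 4.00823625e-01  6.17025006e-01  6.93270202e-01 -5.44980992e-05
  1.83081419e+00  2.93710638e-01]
```

View pics/w2.png

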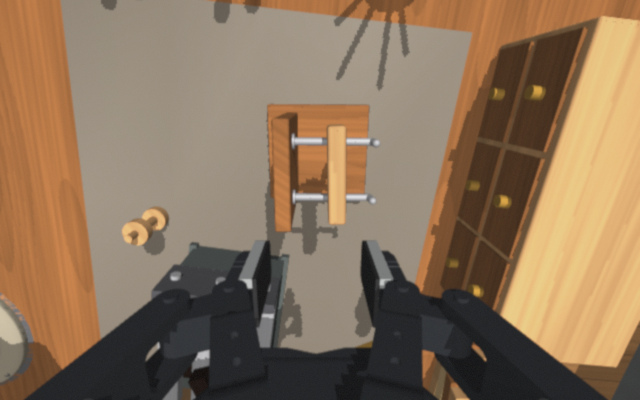

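The stand is in view, with the scraper bar from (337,125) to (337,224), the prongs at rows 141 and 198, and the board at column 284.

```bash
python3 - <<'E'
from h import *
d=load('w2');im=d['im'].astype(int)
print(im[174,337],im[174,310],im[174,284])
m=(im[...,0]>150)&(im[...,2]>70)&(im[...,0]-im[...,2]>50);w=np.zeros_like(m);w[110:240,322:352]=1;m&=w
for r,a in blobs(im,m):
    print(r,a,rectw(d,r,.149)); c=r[0]
t0=load('top0');i0=t0['im'].astype(int)
m=(i0[...,0]>180)&(i0[...,0]-i0[...,2]>60);w=np.zeros_like(m);w[160:185,118:168]=1
for r,a in blobs(i0,m&w):print(r,a,rectw(t0,r,.149));print(tri(d,c,t0,r[0]))
for p in((294,142),(294,198),(375,142),(372,201),(297,115),(288,230)):print(p,onz(d,*p,.125 if p[0] !=297 and p[0]!=288 else .16))
E
```

```text
[228 180 120] [169 110  66] [192 126  74]
((336.5, 171.5), (105.0, 29.0), 90.0) 2049.0 (array([0.5967, 0.3793, 0.149 ]), np.float64(0.0268), np.float64(0.1045), np.float64(-82.0))
((141.5240020751953, 172.63198852539062), (6.976532936096191, 40.33866882324219), 79.69515228271484) 229.5 (array([0.5978, 0.3772, 0.149 ]), np.float64(0.0989), np.float64(0.0182), np.float64(-82.6))
(array([0.59830926, 0.38002021, 0.14269438]), [np.float64(0.0014510181009183174), np.float64(0.0014510181009188272)])
(294, 142) [0.55161532 0.40263893 0.125     ]
(294, 198) [0.55674212 0.34289139 0.125     ]
(375, 142) [0.63378198 0.41137712 0.125     ]
(372, 201) [0.64084124 0.34840613 0.125     ]
(297, 115) [0.55410078 0.43143034 0.16      ]
(288, 230) [0.55499048 0.32045919 0.16      ]
```

Emit:
servo_tool(
  plan=[
    {"x": 2.05, "y": 0.5, "z": -3, "twist": 0},
    {"x": 2.05, "y": 0.5, "z": -7, "twist": 0},
    {"x": 2.05, "y": 0.5, "z": -11, "twist": 0},
    {"x": 2.05, "y": 0.5, "z": -14, "twist": 0},
    {"x": 2.05, "y": 0.5, "z": -16, "twist": 0},
    {"x": 2.05, "y": 0.5, "z": -17.5, "twist": 0},
    {"x": 2.05, "y": 0.5, "z": -17.5, "twist": 0},
    {"x": 2.05, "y": 0.5, "z": -17.5, "twist": 0},
  ],
)

```text
t: 7.08
tcp_pos: [0.5974, 0.3776, 0.1261]
orientation: [-2.098, -2.338, 0.001]
ft_force: [-0.9, -0.4, 1.1]
grip_width: 0.0451
```

Emit:
servo_tool(
  plan=[
    {"x": 0, "y": 0, "z": 0, "twist": 0},
    {"x": 0, "y": 0, "z": 0, "twist": 0},
    {"x": 0, "y": 0, "z": 0, "twist": 0},
    {"x": 0, "y": 0, "z": 0, "twist": 0},
    {"x": 0, "y": 0, "z": 0, "twist": 0},
    {"x": 0, "y": 0, "z": 0, "twist": 0},
  ],
  grip=255,
)

```text
t: 7.58
tcp_pos: [0.5979, 0.3782, 0.1279]
orientation: [2.097, 2.338, 0.004]
ft_force: [-0.5, 0.1, 5.7]
grip_width: 0.017
```

Emit:
servo_tool(
  plan=[
    {"x": 0, "y": 0, "z": 1, "twist": 0},
    {"x": 0, "y": 0, "z": 3, "twist": 0},
    {"x": 0, "y": 0, "z": 6, "twist": 0},
    {"x": 0, "y": 0, "z": 9, "twist": 0},
    {"x": 0, "y": 0, "z": 12, "twist": 0},
    {"x": 0, "y": 0, "z": 15, "twist": 0},
    {"x": 0, "y": 0, "z": 17, "twist": 0},
    {"x": 0, "y": 0, "z": 17, "twist": 0},
  ],
)

```text
t: 8.25
tcp_pos: [0.5978, 0.3782, 0.302]
orientation: [2.095, 2.336, 0.013]
ft_force: [0.2, -0.3, -0.4]
grip_width: 0.0166
```

Emit:
servo_tool(
  plan=[
    {"x": -1, "y": -2, "z": 0, "twist": -7},
    {"x": -2, "y": -4, "z": 0, "twist": -14},
    {"x": -3, "y": -6, "z": 0, "twist": -21},
    {"x": -4, "y": -8, "z": 0, "twist": -28},
    {"x": -5, "y": -10, "z": 0, "twist": -35},
    {"x": -6, "y": -13, "z": 0, "twist": -42},
    {"x": -7, "y": -16, "z": 0, "twist": -49},
    {"x": -8, "y": -19.2, "z": 0, "twist": -56},
    {"x": -8.8, "y": -19.2, "z": 0, "twist": -63},
    {"x": -8.8, "y": -19.2, "z": 0, "twist": -70},
    {"x": -8.8, "y": -19.2, "z": 0, "twist": -77},
    {"x": -8.8, "y": -19.2, "z": 0, "twist": -84},
    {"x": -8.8, "y": -19.2, "z": 0, "twist": -91},
    {"x": -8.8, "y": -19.2, "z": -2, "twist": -98.9},
    {"x": -8.8, "y": -19.2, "z": -5, "twist": -98.9},
    {"x": -8.8, "y": -19.2, "z": -5.5, "twist": -98.9},
    {"x": -8.8, "y": -19.2, "z": -5.5, "twist": -98.9},
  ],
)

```text
t: 9.67
tcp_pos: [0.5082, 0.1858, 0.2391]
orientation: [3.14, -0.072, -0.008]
ft_force: [-0.1, -0.5, -1.4]
grip_width: 0.0171
```

```bash
python3 - <<'E'
from h import *
shot('wrist','w3');s=manip.state();print(s['tcp_pos'],s['orientation'],s['ft_force'],s['joint_pos'])
E
```

```text
[0.50909407 0.18590874 0.24089415] [ 3.14049850e+00 -7.16121084e-02 -2.49313166e-03] [-0.8425878  -1.47583848  0.18210283] [ 1.31609870e-01  3.60481448e-01  1.30082267e+00 -2.94965306e-05
  1.48189954e+00  1.74800650e+00]
```

View pics/w3.png

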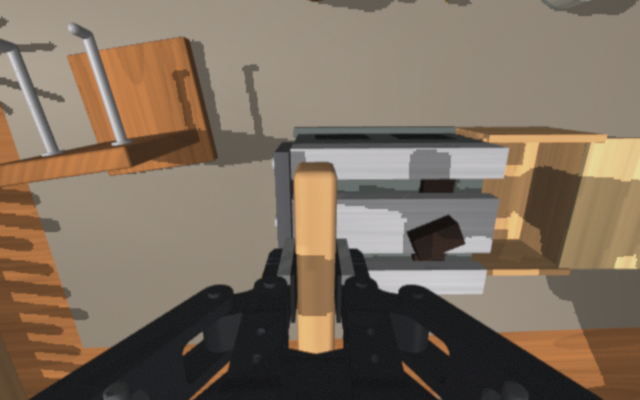

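```bash
python3 - <<'E'
from h import *
d=load('w3');im=d['im'].astype(int);g=im.mean(2)
for c in(350,370,390,480):
    print(c,[(v,int(g[v,c])) for v in range(140,300) if abs(g[v,c]-g[v-1,c])>14])
for z in(.26,.262):print('far end',onz(d,316,163,z), onz(d,316,350,z),onz(d,316,322,z))
print([int(x) for x in g[155:175,316]])
for c in(350,370,390,480):
    for v in (178,195):print(c,v,onz(d,c,v,.125)[:2].round(4))
E
```

```text
350 [(148, 132), (149, 173), (150, 188), (179, 143), (180, 112), (191, 86), (199, 104), (200, 121), (205, 140), (206, 174), (207, 190), (247, 177), (248, 123), (249, 62), (250, 37), (277, 62), (278, 35)]
370 [(147, 101), (148, 144), (149, 176), (179, 144), (180, 114), (185, 85), (199, 106), (200, 122), (209, 177), (210, 196), (253, 146), (254, 118), (257, 89), (270, 134), (271, 176), (272, 192), (276, 156), (277, 120), (278, 74), (279, 37)]
390 [(143, 68), (147, 101), (148, 143), (149, 176), (179, 145), (180, 114), (188, 86), (199, 114), (211, 175), (212, 189), (253, 145), (254, 119), (256, 90), (269, 102), (270, 150), (271, 184), (291, 179), (292, 126), (293, 64), (294, 29)]
480 [(140, 59), (147, 118), (148, 161), (149, 179), (178, 160), (179, 126), (180, 108), (188, 84), (198, 96), (199, 115), (235, 138), (236, 171), (237, 190), (252, 149), (253, 104), (254, 75), (269, 119), (270, 169), (271, 191), (294, 160), (295, 146)]
far end [0.55946932 0.18295482 0.26      ] [0.46733728 0.18713224 0.26      ] [0.48368009 0.18639123 0.26      ]
far end [0.55987665 0.18294377 0.262     ] [0.46925746 0.1870526  0.262     ] [0.48533191 0.18632375 0.262     ]
[189, 188, 190, 191, 190, 182, 149, 104, 79, 74, 76, 78, 78, 80, 83, 93, 108, 125, 138, 146]
350 178 [0.5177 0.1554]
350 195 [0.5026 0.1556]
370 178 [0.5169 0.1385]
370 195 [0.5018 0.1384]
390 178 [0.5161 0.1215]
390 195 [0.501  0.1211]
480 178 [0.5126 0.045 ]
480 195 [0.4974 0.0433]
```

```bash
python3 - <<'E'
from h import *
d=load('w3');im=d['im'].astype(int)
print([(v,*im[v,316]) for v in range(158,196,2)])
for x in(.5525,.555,.5575,.56):print(x,proj(d,[x,.184,.2620]).round(1),proj(d,[x,.184,.2380]).round(1))
for x in(.4525,.455,.4575,.46):print(x,proj(d,[x,.188,.2620]).round(1))
print([(v,*im[v,316]) for v in range(330,360,2)])
E
```

```text
[(158, np.int64(192), np.int64(189), np.int64(192)), (160, np.int64(184), np.int64(181), np.int64(182)), (162, np.int64(118), np.int64(103), np.int64(93)), (164, np.int64(96), np.int64(75), np.int64(51)), (166, np.int64(102), np.int64(78), np.int64(54)), (168, np.int64(104), np.int64(81), np.int64(56)), (170, np.int64(122), np.int64(94), np.int64(63)), (172, np.int64(165), np.int64(126), np.int64(86)), (174, np.int64(193), np.int64(148), np.int64(98)), (176, np.int64(209), np.int64(160), np.int64(107)), (178, np.int64(219), np.int64(169), np.int64(114)), (180, np.int64(222), np.int64(172), np.int64(116)), (182, np.int64(222), np.int64(172), np.int64(116)), (184, np.int64(222), np.int64(172), np.int64(116)), (186, np.int64(222), np.int64(172), np.int64(115)), (188, np.int64(221), np.int64(171), np.int64(114)), (190, np.int64(222), np.int64(171), np.int64(115)), (192, np.int64(222), np.int64(172), np.int64(114)), (194, np.int64(222), np.int64(172), np.int64(114))]
0.5525 [314.2 181.4] [314.3 168.3]
0.555 [313.9 175.3] [314.  163.1]
0.5575 [313.6 169.1] [313.8 157.8]
0.56 [313.3 162.8] 
[... 166 characters left out ...]
), np.int64(173), np.int64(115)), (334, np.int64(223), np.int64(173), np.int64(115)), (336, np.int64(224), np.int64(174), np.int64(116)), (338, np.int64(223), np.int64(173), np.int64(116)), (340, np.int64(223), np.int64(174), np.int64(116)), (342, np.int64(223), np.int64(173), np.int64(116)), (344, np.int64(222), np.int64(173), np.int64(115)), (346, np.int64(223), np.int64(175), np.int64(116)), (348, np.int64(224), np.int64(175), np.int64(117)), (350, np.int64(223), np.int64(174), np.int64(116)), (352, np.int64(212), np.int64(161), np.int64(107)), (354, np.int64(71), np.int64(55), np.int64(42)), (356, np.int64(26), np.int64(27), np.int64(28)), (358, np.int64(23), np.int64(23), np.int64(25))]
```

Emit:
servo_tool(
  plan=[
    {"x": 0.2, "y": 0, "z": -1, "twist": 0},
    {"x": 0.2, "y": 0, "z": -2, "twist": 0},
    {"x": 0.2, "y": 0, "z": -2.8, "twist": 0},
    {"x": 0.2, "y": 0, "z": -3.3, "twist": 0},
    {"x": 0.2, "y": 0, "z": -3.8, "twist": 0},
    {"x": 0.2, "y": 0, "z": -3.8, "twist": 0},
  ],
)

```text
t: 10.22
tcp_pos: [0.5111, 0.1859, 0.2023]
orientation: [3.141, -0.073, -0.002]
ft_force: [0.4, 0.7, -1.4]
grip_width: 0.0168
```

Emit:
servo_tool(
  plan=[
    {"x": 0, "y": 0, "z": -0.5, "twist": 0},
    {"x": 0, "y": 0, "z": -1, "twist": 0},
    {"x": 0, "y": 0, "z": -1.4, "twist": 0},
    {"x": 0, "y": 0, "z": -1.7, "twist": 0},
    {"x": 0, "y": 0, "z": -1.7, "twist": 0},
  ],
)

```text
t: 10.63
tcp_pos: [0.5111, 0.1859, 0.1853]
orientation: [3.141, -0.073, -0.002]
ft_force: [0.3, -0.1, -0.8]
grip_width: 0.0166
```

Emit:
servo_tool(
  plan=[
    {"x": -0.05, "y": -1, "z": 0, "twist": 0},
    {"x": -0.09, "y": -2, "z": 0, "twist": 0},
    {"x": -0.14, "y": -3, "z": 0, "twist": 0},
    {"x": -0.18, "y": -4, "z": 0, "twist": 0},
    {"x": -0.23, "y": -5, "z": 0, "twist": 0},
    {"x": -0.28, "y": -6, "z": 0, "twist": 0},
    {"x": -0.32, "y": -7, "z": 0, "twist": 0},
    {"x": -0.37, "y": -8, "z": 0, "twist": 0},
    {"x": -0.41, "y": -9, "z": 0, "twist": 0},
    {"x": -0.46, "y": -10, "z": 0, "twist": 0},
    {"x": -0.51, "y": -11, "z": 0, "twist": 0},
    {"x": -0.55, "y": -12, "z": 0, "twist": 0},
  ],
)

```text
t: 11.63
tcp_pos: [0.5057, 0.065, 0.186]
orientation: [-3.141, 0.073, 0.0]
ft_force: [0.6, -0.3, -1.4]
grip_width: 0.0168
```

Emit:
servo_tool(
  plan=[
    {"x": -0.05, "y": -1, "z": 0, "twist": 0},
    {"x": -0.09, "y": -2, "z": 0, "twist": 0},
    {"x": -0.14, "y": -3, "z": 0, "twist": 0},
    {"x": -0.18, "y": -4, "z": 0, "twist": 0},
    {"x": -0.23, "y": -5, "z": 0, "twist": 0},
    {"x": -0.24, "y": -5.3, "z": 0, "twist": 0},
    {"x": -0.24, "y": -5.3, "z": 0, "twist": 0},
  ],
)

```text
t: 12.22
tcp_pos: [0.5035, 0.0121, 0.186]
orientation: [-3.141, 0.075, -0.0]
ft_force: [-0.8, 0.2, -1.8]
grip_width: 0.0169
```

```bash
python3 - <<'E'
from h import *
shot('wrist','w4');s=manip.state();print(s['tcp_pos'],s['orientation'],s['ft_force'])
E
```

```text
[0.50342649 0.01267549 0.1859761 ] [-3.14054424e+00  7.44222812e-02  8.67973454e-06] [ 1.1548456   0.1830712  -0.82471431]
```

View pics/w4.png

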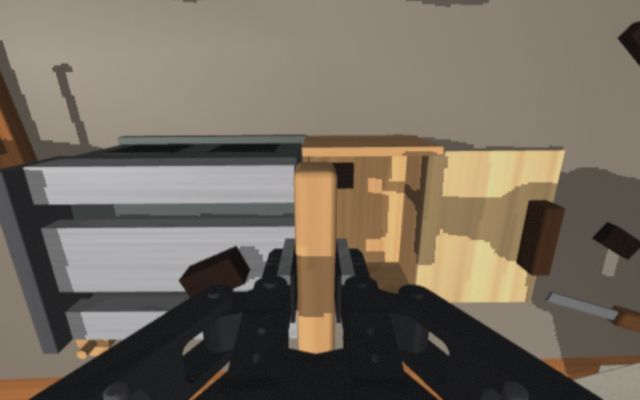

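The +x slot is clear and its offcut lies in the box at (343,176). Next is the -x slot.

Emit:
servo_tool(
  plan=[
    {"x": 0, "y": 0, "z": 3, "twist": 0},
    {"x": 0, "y": 0, "z": 6, "twist": 0},
    {"x": 0, "y": 0, "z": 7.5, "twist": 0},
    {"x": -1, "y": 4, "z": 7.5, "twist": 0},
    {"x": -2, "y": 8, "z": 7.5, "twist": 0},
    {"x": -4, "y": 11, "z": 7.5, "twist": 0},
    {"x": -5.5, "y": 15, "z": 7.5, "twist": 0},
    {"x": -6.25, "y": 17.6, "z": 7.5, "twist": 0},
    {"x": -6.25, "y": 17.6, "z": 7.5, "twist": 0},
    {"x": -6.25, "y": 17.6, "z": 5, "twist": 0},
    {"x": -6.25, "y": 17.6, "z": 3, "twist": 0},
    {"x": -6.25, "y": 17.6, "z": 2.4, "twist": 0},
    {"x": -6.25, "y": 17.6, "z": 1.7, "twist": 0},
    {"x": -6.25, "y": 17.6, "z": 1.7, "twist": 0},
  ],
)

```text
t: 13.43
tcp_pos: [0.4408, 0.1889, 0.2025]
orientation: [3.141, -0.073, -0.002]
ft_force: [0.5, -0.1, -1.7]
grip_width: 0.0167
```

Emit:
servo_tool(
  plan=[
    {"x": 0, "y": 0, "z": -0.5, "twist": 0},
    {"x": 0, "y": 0, "z": -1, "twist": 0},
    {"x": 0, "y": 0, "z": -1.7, "twist": 0},
    {"x": 0, "y": 0, "z": -1.7, "twist": 0},
    {"x": -0.05, "y": -1, "z": -1.7, "twist": 0},
    {"x": -0.09, "y": -2, "z": -1.7, "twist": 0},
    {"x": -0.14, "y": -3, "z": -1.7, "twist": 0},
    {"x": -0.18, "y": -4, "z": -1.7, "twist": 0},
    {"x": -0.23, "y": -5, "z": -1.7, "twist": 0},
    {"x": -0.28, "y": -6, "z": -1.7, "twist": 0},
    {"x": -0.32, "y": -7, "z": -1.7, "twist": 0},
    {"x": -0.37, "y": -8, "z": -1.7, "twist": 0},
    {"x": -0.41, "y": -9, "z": -1.7, "twist": 0},
    {"x": -0.46, "y": -10, "z": -1.7, "twist": 0},
    {"x": -0.51, "y": -11, "z": -1.7, "twist": 0},
    {"x": -0.55, "y": -12, "z": -1.7, "twist": 0},
  ],
)

```text
t: 14.77
tcp_pos: [0.4353, 0.068, 0.186]
orientation: [-3.141, 0.073, 0.0]
ft_force: [-0.2, -0.8, -1.0]
grip_width: 0.0166
```

Emit:
servo_tool(
  plan=[
    {"x": -0.05, "y": -1, "z": 0, "twist": 0},
    {"x": -0.09, "y": -2, "z": 0, "twist": 0},
    {"x": -0.14, "y": -3, "z": 0, "twist": 0},
    {"x": -0.18, "y": -4, "z": 0, "twist": 0},
    {"x": -0.23, "y": -5, "z": 0, "twist": 0},
    {"x": -0.24, "y": -5.3, "z": 0, "twist": 0},
    {"x": -0.24, "y": -5.3, "z": 0, "twist": 0},
    {"x": -0.24, "y": -5.3, "z": 6, "twist": 0},
    {"x": -0.24, "y": -5.3, "z": 9, "twist": 0},
    {"x": -0.24, "y": -5.3, "z": 12, "twist": 0},
    {"x": -0.24, "y": -5.3, "z": 12, "twist": 0},
  ],
)

```text
t: 15.68
tcp_pos: [0.4349, 0.0159, 0.3126]
orientation: [3.138, -0.072, 0.019]
ft_force: [-0.3, -0.0, -1.0]
grip_width: 0.0165
```

```bash
python3 - <<'E'
from h import *
shot('wrist','w5');s=manip.state();print(s['tcp_pos'],s['orientation'],s['ft_force'])
E
```

```text
[0.43402733 0.01610107 0.30893904] [ 3.13937632 -0.07223213  0.01116856] [ 0.16294442 -0.59212881 -2.01016522]
```

View pics/w5.png

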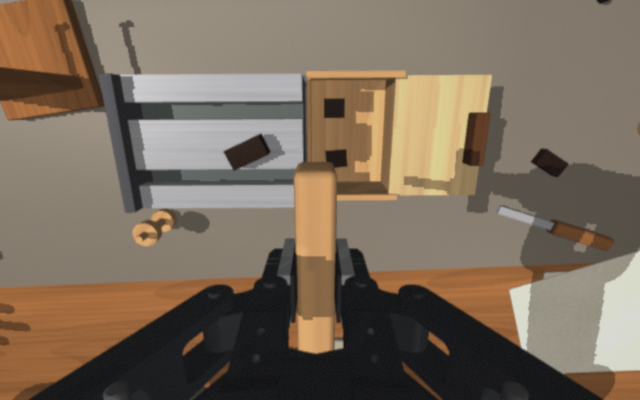

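Both lodged offcuts are in the box, at (334,107) and (336,158), and the slots are clear. Now I'll hang the scraper back on the fork.

Emit:
servo_tool(
  plan=[
    {"x": 2, "y": 3, "z": 0, "twist": 7},
    {"x": 4, "y": 6, "z": 0, "twist": 14},
    {"x": 6, "y": 9, "z": 0, "twist": 21},
    {"x": 8, "y": 12, "z": 0, "twist": 28},
    {"x": 10, "y": 15, "z": 0, "twist": 35},
    {"x": 12, "y": 18, "z": 0, "twist": 42},
    {"x": 14, "y": 21, "z": 0, "twist": 49},
    {"x": 15, "y": 24, "z": 0, "twist": 56},
    {"x": 16, "y": 27, "z": 0, "twist": 63},
    {"x": 16.3, "y": 30, "z": 0, "twist": 70},
    {"x": 16.3, "y": 33, "z": 0, "twist": 77},
    {"x": 16.3, "y": 35, "z": 0, "twist": 84},
    {"x": 16.3, "y": 36.2, "z": 0, "twist": 91},
    {"x": 16.3, "y": 36.2, "z": 0, "twist": 98.9},
    {"x": 16.3, "y": 36.2, "z": 0, "twist": 98.9},
    {"x": 16.3, "y": 36.2, "z": 0, "twist": 98.9},
    {"x": 16.3, "y": 36.2, "z": 0, "twist": 98.9},
  ],
)

```text
t: 17.15
tcp_pos: [0.596, 0.3777, 0.3051]
orientation: [-2.101, -2.334, 0.002]
ft_force: [0.3, -0.4, -1.9]
grip_width: 0.0167
```

```bash
python3 - <<'E'
from h import *
s=manip.state();print(s['tcp_pos'],s['orientation'],s['ft_force'])
E
```

```text
[0.59597895 0.3776734  0.30511596] [-2.10145889e+00 -2.33440455e+00  2.12158064e-03] [ 0.33702698 -0.37599816 -1.91011457]
```

Emit:
servo_tool(
  plan=[
    {"x": 0.1, "y": 0, "z": -3, "twist": 0},
    {"x": 0.1, "y": 0, "z": -6, "twist": 0},
    {"x": 0.1, "y": 0, "z": -9, "twist": 0},
    {"x": 0.1, "y": 0, "z": -12, "twist": 0},
    {"x": 0.1, "y": 0, "z": -15, "twist": 0},
    {"x": 0.1, "y": 0, "z": -16.5, "twist": 0},
    {"x": 0.1, "y": 0, "z": -17, "twist": 0},
    {"x": 0.1, "y": 0, "z": -17, "twist": 0},
  ],
)

```text
t: 17.82
tcp_pos: [0.5968, 0.3774, 0.1349]
orientation: [-2.099, -2.336, 0.003]
ft_force: [-0.1, 0.1, -0.2]
grip_width: 0.0169
```

Emit:
servo_tool(
  plan=[
    {"x": 0, "y": 0, "z": -0.3, "twist": 0},
    {"x": 0, "y": 0, "z": -0.65, "twist": 0},
    {"x": 0, "y": 0, "z": -0.65, "twist": 0},
  ],
)

```text
t: 18.07
tcp_pos: [0.5972, 0.378, 0.1301]
orientation: [2.098, 2.338, 0.002]
ft_force: [0.8, -0.2, -0.9]
grip_width: 0.0169
```

Emit:
servo_tool(
  plan=[
    {"x": 0, "y": 0, "z": 0, "twist": 0},
    {"x": 0, "y": 0, "z": 0, "twist": 0},
    {"x": 0, "y": 0, "z": 0, "twist": 0},
    {"x": 0, "y": 0, "z": 0, "twist": 0},
    {"x": 0, "y": 0, "z": 2, "twist": 0},
    {"x": 0, "y": 0, "z": 4, "twist": 0},
    {"x": 0, "y": 0, "z": 8, "twist": 0},
    {"x": 0, "y": 0, "z": 12, "twist": 0},
    {"x": 0, "y": 0, "z": 16, "twist": 0},
  ],
  grip=120,
)

```text
t: 18.82
tcp_pos: [0.5966, 0.3778, 0.2916]
orientation: [-2.097, -2.339, -0.0]
ft_force: [1.1, 0.9, 0.2]
grip_width: 0.0451
```

```bash
python3 - <<'E'
from h import *
shot('wrist','w6');shot('top','top6');s=manip.state();print(s['tcp_pos'],s['orientation'],s['ft_force'])
d=load('w5');im=d['im'].astype(int);mx=im.max(2)
m=(mx<80);m[245:]=0
for r,a in blobs(im,m):
    print(np.round(r[0]),np.round(r[1]),a,rectw(d,r,.145), rectw(d,r,.015))
d=load('top6');im=d['im'].astype(int);mx=im.max(2)
m=(mx<70);m[:100]=0;m[300:]=0
for r,a in blobs(im,m,30,400):
    print('top',np.round(r[0]),np.round(r[1]),a,rectw(d,r,.145), rectw(d,r,.015))
a=cv2.imread('pics/top6.png')[100:300,120:500];b=cv2.imread('pics/w6.png')[:240,150:450]
cv2.imwrite('pics/c6.png',np.vstack([cv2.resize(a,(760,400)),cv2.resize(b,(760,608))[:190]]))
E
```

```text
[0.59812189 0.37851546 0.29794409] [2.09324115 2.33426603 0.02033897] [-0.20712126 -0.81320406  1.13271042]
[340. 242.] [5. 9.] 41.0 (array([ 0.3629, -0.009 ,  0.145 ]), np.float64(0.0098), np.float64(0.006), np.float64(-92.7)) (array([ 0.3021, -0.018 ,  0.015 ]), np.float64(0.0139), np.float64(0.0084), np.float64(-92.7))
[554. 226.] [ 9. 15.] 62.5 (array([ 0.3698, -0.2387,  0.145 ]), np.float64(0.0165), np.float64(0.01), np.float64(-5.0)) (array([ 0.3119, -0.3436,  0.015 ]), np.float64(0.0234), np.float64(0.0142), np.float64(-5.0))
[244. 182.] [ 3. 48.] 102.5 (array([0.4349, 0.0886, 0.145 ]), np.float64(0.0493), np.float64(0.0032), np.float64(-92.7)) (array([0.4042, 0.1203, 0.015 ]), np.float64(0.0698), np.float64(0.0045), np.float64(-92.7))
[282. 181.] [ 4. 18.] 48.5 (array([0.4336, 0.0496, 0.145 ]), np.float64(0.0185), np.float64(0.0042), np.float64(-92.7)) (array([0.4024, 0.065 , 0.015 ]), np.float64(0.0262), np.float64(0.006), np.float64(-92.7))
[336. 158.] [17. 20.] 288.5 (array([ 0.4543, -0.0065,  0.145 ]), np.float64(0.02), np.float64(0.0173), np.float64(-92.7)) (array([ 0.43
[... 4851 characters left out ...]
(0.016), np.float64(0.0398), np.float64(-134.6))
top [ 81. 142.] [12. 20.] 173.0 (array([0.6878, 0.5336, 0.145 ]), np.float64(0.0487), np.float64(0.032), np.float64(-66.0)) (array([0.738 , 0.5986, 0.015 ]), np.float64(0.0542), np.float64(0.0356), np.float64(-66.0))
top [224. 130.] [9. 8.] 59.0 (array([0.6975, 0.1719, 0.145 ]), np.float64(0.0199), np.float64(0.0246), np.float64(-138.9)) (array([0.7488, 0.1957, 0.015 ]), np.float64(0.0222), np.float64(0.0274), np.float64(-138.9))
top [ 94. 106.] [13. 13.] 115.0 (array([0.7834, 0.5053, 0.145 ]), np.float64(0.0335), np.float64(0.0359), np.float64(-177.8)) (array([0.8445, 0.5671, 0.015 ]), np.float64(0.0374), np.float64(0.04), np.float64(-177.8))
```

View pics/c6.png

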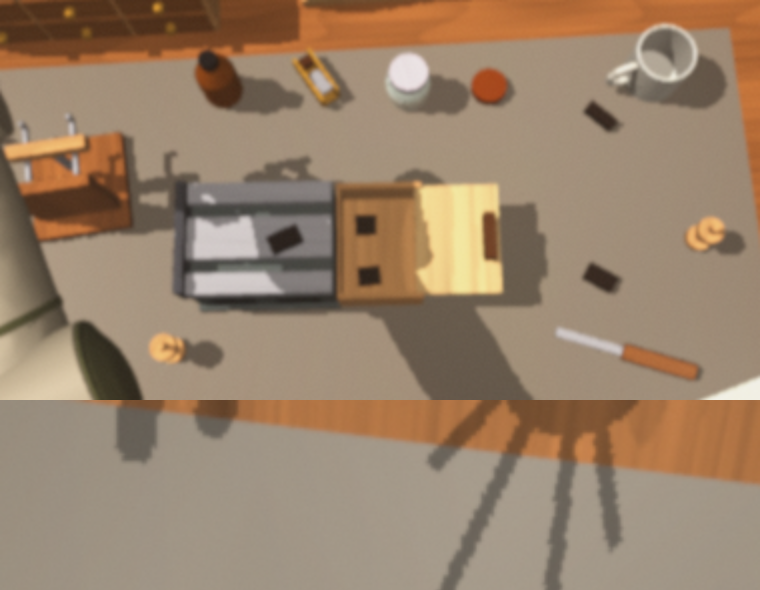

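The scraper hangs on its fork and both offcuts are in the box. The piece at upper right was knocked and is now at about (0.634,-0.348). loose5 on the block comes next.

Emit:
servo_tool(
  plan=[
    {"x": -2, "y": -4, "z": 0, "twist": 5},
    {"x": -4, "y": -9, "z": 0, "twist": 10},
    {"x": -6, "y": -13, "z": 0, "twist": 17},
    {"x": -8, "y": -17, "z": -1, "twist": 17},
    {"x": -10, "y": -21, "z": -2, "twist": 17},
    {"x": -12, "y": -25, "z": -4, "twist": 17},
    {"x": -13.4, "y": -29.6, "z": -5, "twist": 17},
    {"x": -13.4, "y": -29.6, "z": -6, "twist": 17},
    {"x": -13.4, "y": -29.6, "z": -9, "twist": 17},
    {"x": -13.4, "y": -29.6, "z": -12, "twist": 17},
    {"x": -13.4, "y": -29.6, "z": -14, "twist": 17},
    {"x": -13.4, "y": -29.6, "z": -14, "twist": 17},
  ],
  grip=75,
)

```text
t: 19.92
tcp_pos: [0.461, 0.0818, 0.1462]
orientation: [-1.726, -2.617, 0.005]
ft_force: [-1.0, 0.5, -0.6]
grip_width: 0.0602
```

```bash
python3 - <<'E'
from h import *
s=manip.state();print(s['tcp_pos'],s['orientation'],s['ft_force'],s['grip_width'])
E
```

```text
[0.46096593 0.08179972 0.14622131] [-1.72639632 -2.61744538  0.00523086] [-0.97093446  0.51819761 -0.57143375] 0.06016140227852917
```

Emit:
servo_tool(
  plan=[
    {"x": 0.3, "y": 0.1, "z": -0.6, "twist": 0},
    {"x": 0.3, "y": 0.1, "z": -1.2, "twist": 0},
    {"x": 0.3, "y": 0.1, "z": -1.7, "twist": 0},
    {"x": 0.3, "y": 0.1, "z": -1.7, "twist": 0},
  ],
)

```text
t: 20.25
tcp_pos: [0.466, 0.0831, 0.1323]
orientation: [-1.728, -2.624, 0.0]
ft_force: [0.9, 0.1, -0.3]
grip_width: 0.06
```

Emit:
servo_tool(
  plan=[
    {"x": 0, "y": 0, "z": 0, "twist": 0},
    {"x": 0, "y": 0, "z": 0, "twist": 0},
    {"x": 0, "y": 0, "z": 0, "twist": 0},
    {"x": 0, "y": 0, "z": 0, "twist": 0},
    {"x": 0, "y": 0, "z": 0, "twist": 0},
    {"x": 0, "y": 0, "z": 0, "twist": 0},
    {"x": 0, "y": 0, "z": 2, "twist": 0},
    {"x": 0, "y": 0, "z": 5, "twist": 0},
  ],
  grip=255,
)

```text
t: 20.92
tcp_pos: [0.4648, 0.083, 0.1813]
orientation: [-1.726, -2.619, 0.004]
ft_force: [0.3, -0.7, 0.7]
grip_width: 0.0205
```

Emit:
servo_tool(
  plan=[
    {"x": 0, "y": -4, "z": 0, "twist": -7},
    {"x": 0, "y": -8, "z": 0, "twist": -14},
    {"x": 0, "y": -12.6, "z": 0, "twist": -21},
    {"x": 0, "y": -12.6, "z": -1, "twist": -26},
    {"x": 0, "y": -12.6, "z": -5, "twist": -26},
    {"x": 0, "y": -12.6, "z": -8, "twist": -26},
    {"x": 0, "y": -12.6, "z": -10, "twist": -26},
    {"x": 0, "y": -12.6, "z": -10, "twist": -26},
  ],
)

```text
t: 21.58
tcp_pos: [0.4641, -0.0426, 0.0793]
orientation: [-2.27, -2.162, 0.005]
ft_force: [-1.4, 0.6, -0.2]
grip_width: 0.0204
```

Emit:
servo_tool(
  plan=[
    {"x": 0, "y": 0, "z": 0, "twist": 0},
    {"x": 0, "y": 0, "z": 0, "twist": 0},
    {"x": 0, "y": 0, "z": 0, "twist": 0},
    {"x": 0, "y": 0, "z": 4, "twist": 0},
    {"x": 0, "y": 0, "z": 8, "twist": 0},
    {"x": 0, "y": 0, "z": 12, "twist": 0},
    {"x": 0, "y": 0, "z": 16, "twist": 0},
  ],
  grip=120,
)

```text
t: 22.17
tcp_pos: [0.4656, -0.0428, 0.246]
orientation: [2.273, 2.166, 0.002]
ft_force: [0.6, -0.4, 0.7]
grip_width: 0.0451
```

```bash
python3 - <<'E'
from h import *
shot('top','top7');s=manip.state();print(s['tcp_pos'],s['orientation'],s['ft_force'],s['joint_pos'])
d=load('top7');im=d['im'].astype(int);mx=im.max(2)
m=(mx<70);m[:100]=0;m[300:]=0;m[:,:290]=0;m[:,500:]=0
for r,a in blobs(im,m,20,400):
    print('top',np.round(r[0]),np.round(r[1]),a, rectw(d,r,.015))
E
```

```text
[ 0.46823529 -0.04356685  0.25346412] [2.26369162 2.15803461 0.01097487] [ 0.76700363 -0.02683633  7.81990059] [-3.45310395e-01  2.16066272e-01  1.47331609e+00 -1.07151361e-05
  1.43650648e+00 -2.97528198e-01]
top [420. 239.] [16.  9.] 131.0 (array([ 0.4094, -0.3226,  0.015 ]), np.float64(0.0258), np.float64(0.0425), np.float64(-120.8))
top [311. 210.] [24. 12.] 185.0 (array([ 0.5045, -0.0359,  0.015 ]), np.float64(0.0325), np.float64(0.0651), np.float64(-96.4))
top [420. 158.] [14.  6.] 64.0 (array([ 0.6342, -0.3477,  0.015 ]), np.float64(0.0165), np.float64(0.0394), np.float64(-141.3))
```

Emit:
servo_tool(
  plan=[
    {"x": -1, "y": -4, "z": 0, "twist": -5},
    {"x": -2, "y": -8, "z": 0, "twist": -10},
    {"x": -3, "y": -12, "z": 0, "twist": -15},
    {"x": -4, "y": -16, "z": 0, "twist": -20},
    {"x": -5, "y": -20, "z": 0, "twist": -25},
    {"x": -5.5, "y": -24, "z": 0, "twist": -30},
    {"x": -5.5, "y": -28, "z": 0, "twist": -30},
    {"x": -5.5, "y": -28, "z": 0, "twist": -30},
    {"x": -5.5, "y": -28, "z": 0, "twist": -30},
  ],
)

```text
t: 22.97
tcp_pos: [0.4106, -0.3246, 0.2429]
orientation: [2.759, 1.501, 0.0]
ft_force: [0.5, 1.1, 0.2]
grip_width: 0.045
```

```bash
python3 - <<'E'
from h import *
im=shot('wrist','w8').astype(int);s=manip.state();print(s['tcp_pos'],s['orientation'],s['ft_force'])
d=load('w8');mx=im.max(2)
m=(mx<70)
for r,a in blobs(im,m,150,4000):print(np.round(r[0]),np.round(r[1]),a, rectw(d,r,.015))
E
```

```text
[ 0.41083527 -0.32323159  0.24297429] [2.75786740e+00 1.50307380e+00 4.87630131e-04] [ 0.33695145  0.57757543 -0.4871367 ]
[316. 164.] [34. 19.] 606.5 (array([ 0.4109, -0.325 ,  0.015 ]), np.float64(0.0226), np.float64(0.0417), np.float64(-122.4))
[495.  74.] [20. 47.] 823.0 (array([ 0.6335, -0.3489,  0.015 ]), np.float64(0.0472), np.float64(0.0223), np.float64(45.4))
[260.  11.] [ 8. 47.] 280.5 (array([ 0.4508, -0.1561,  0.015 ]), np.float64(0.0485), np.float64(0.0071), np.float64(-2.5))
```

View pics/w8.png

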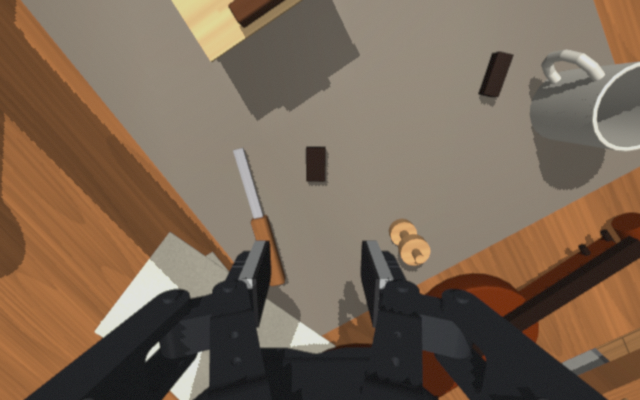

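Emit:
servo_tool(
  plan=[
    {"x": 0, "y": -0.1, "z": -4, "twist": 0},
    {"x": 0, "y": -0.1, "z": -8, "twist": 0},
    {"x": 0, "y": -0.1, "z": -12, "twist": 0},
    {"x": 0, "y": -0.1, "z": -16, "twist": 0},
    {"x": 0, "y": -0.1, "z": -19, "twist": 0},
    {"x": 0, "y": -0.1, "z": -21.5, "twist": 0},
    {"x": 0, "y": -0.1, "z": -23.4, "twist": 0},
    {"x": 0, "y": -0.1, "z": -23.4, "twist": 0},
    {"x": 0, "y": -0.1, "z": -23.4, "twist": 0},
  ],
)

```text
t: 23.77
tcp_pos: [0.4114, -0.3231, 0.0091]
orientation: [-2.756, -1.506, 0.0]
ft_force: [-0.8, -1.1, 0.1]
grip_width: 0.0456
```

Emit:
servo_tool(
  plan=[
    {"x": 0, "y": 0, "z": 0, "twist": 0},
    {"x": 0, "y": 0, "z": 0, "twist": 0},
    {"x": 0, "y": 0, "z": 0, "twist": 0},
    {"x": 0, "y": 0, "z": 0, "twist": 0},
    {"x": 0, "y": 0, "z": 0, "twist": 0},
    {"x": 0, "y": 0, "z": 3, "twist": 0},
    {"x": 0, "y": 0, "z": 7, "twist": 0},
    {"x": 0, "y": 0, "z": 11, "twist": 0},
    {"x": 0, "y": 0, "z": 15, "twist": 0},
    {"x": 0, "y": 0, "z": 15, "twist": 0},
  ],
  grip=255,
)

```text
t: 24.6
tcp_pos: [0.4131, -0.3262, 0.1672]
orientation: [2.744, 1.498, 0.004]
ft_force: [-0.2, -1.8, 0.7]
grip_width: 0.0209
```

Emit:
servo_tool(
  plan=[
    {"x": 0, "y": 4, "z": 0, "twist": 5},
    {"x": 1, "y": 8, "z": 0, "twist": 10},
    {"x": 1, "y": 12, "z": 0, "twist": 15},
    {"x": 2, "y": 16, "z": 0, "twist": 20},
    {"x": 3, "y": 20, "z": 0, "twist": 25},
    {"x": 3.3, "y": 24, "z": 0, "twist": 30},
    {"x": 3.3, "y": 27.7, "z": 0, "twist": 30},
    {"x": 3.3, "y": 27.7, "z": 0, "twist": 30},
    {"x": 3.3, "y": 27.7, "z": -3, "twist": 30},
    {"x": 3.3, "y": 27.7, "z": -6, "twist": 30},
    {"x": 3.3, "y": 27.7, "z": -7.3, "twist": 30},
    {"x": 3.3, "y": 27.7, "z": -7.3, "twist": 30},
  ],
)

```text
t: 25.6
tcp_pos: [0.4429, -0.0467, 0.084]
orientation: [-2.272, -2.165, 0.002]
ft_force: [0.7, -0.1, 0.1]
grip_width: 0.021
```

Emit:
servo_tool(
  plan=[
    {"x": 0, "y": 0, "z": 0, "twist": 0},
    {"x": 0, "y": 0, "z": 0, "twist": 0},
    {"x": 0, "y": 0, "z": 0, "twist": 0},
    {"x": 0, "y": 0, "z": 4, "twist": 0},
    {"x": 0, "y": 0, "z": 8, "twist": 0},
    {"x": 0, "y": 0, "z": 12, "twist": 0},
    {"x": 0, "y": 0, "z": 15, "twist": 0},
    {"x": 0, "y": 0, "z": 15, "twist": 0},
  ],
  grip=120,
)

```text
t: 26.27
tcp_pos: [0.446, -0.0478, 0.2423]
orientation: [2.266, 2.159, 0.009]
ft_force: [0.1, -0.2, -0.2]
grip_width: 0.0447
```

```bash
python3 - <<'E'
from h import *
shot('top','top9');s=manip.state();print(s['tcp_pos'],s['orientation'],s['ft_force'],s['joint_pos'])
d=load('top9');im=d['im'].astype(int);mx=im.max(2)
m=(mx<70);m[:100]=0;m[300:]=0;m[:,:290]=0;m[:,500:]=0
for r,a in blobs(im,m,20,400):
    print('top',np.round(r[0]),np.round(r[1]),a, rectw(d,r,.015))
E
```

```text
[ 0.44506507 -0.04744621  0.23913905] [2.26894161 2.16172414 0.00566924] [-0.73238984 -0.31406288 -0.29424729] [-3.71839112e-01  1.89930725e-01  1.55100999e+00  5.86630930e-06
  1.39212931e+00 -3.23451670e-01]
top [315. 222.] [11. 16.] 103.5 (array([ 0.4702, -0.0451,  0.015 ]), np.float64(0.0434), np.float64(0.0302), np.float64(-93.5))
top [420. 158.] [14.  6.] 64.0 (array([ 0.6342, -0.3477,  0.015 ]), np.float64(0.0165), np.float64(0.0394), np.float64(-141.3))
```

```bash
python3 - <<'E'
from h import *
d=load('w8')
for p,z in(((543,62),.045),((593,105),.09),((531,85),.045),((531,85),.0)):print(p,z,onz(d,*p,z).round(3))
t=load('top9')
for u,v,z in((640,52,.09),(690,52,.09),(664,30,.09),(664,78,.09),(608,80,.045),(612,76,.07)):print(onz(t,u/2+120,v/2+100,z).round(3))
E
```

```text
(543, 62) 0.045 [ 0.665 -0.357  0.045]
(593, 105) 0.09 [ 0.662 -0.404  0.09 ]
(531, 85) 0.045 [ 0.646 -0.371  0.045]
(531, 85) 0.0 [ 0.672 -0.386  0.   ]
[ 0.697 -0.392  0.09 ]
[ 0.693 -0.458  0.09 ]
[ 0.726 -0.428  0.09 ]
[ 0.658 -0.419  0.09 ]
[ 0.676 -0.357  0.045]
[ 0.672 -0.356  0.07 ]
```

Emit:
servo_tool(
  plan=[
    {"x": 2, "y": -3, "z": 0, "twist": -7},
    {"x": 4, "y": -6, "z": 0, "twist": -14},
    {"x": 6, "y": -9, "z": 0, "twist": -21},
    {"x": 8, "y": -12, "z": 0, "twist": -28},
    {"x": 10, "y": -15, "z": 0, "twist": -35},
    {"x": 12, "y": -18, "z": 0, "twist": -42},
    {"x": 14, "y": -22, "z": 0, "twist": -42},
    {"x": 16, "y": -25, "z": 0, "twist": -42},
    {"x": 18, "y": -28, "z": 0, "twist": -42},
    {"x": 18.6, "y": -30.3, "z": -2, "twist": -42},
    {"x": 18.6, "y": -30.3, "z": -3, "twist": -42},
    {"x": 18.6, "y": -30.3, "z": -3, "twist": -42},
  ],
  grip=142,
)

```text
t: 27.32
tcp_pos: [0.6289, -0.3504, 0.2007]
orientation: [-2.895, -1.203, 0.005]
ft_force: [0.2, -0.3, -0.9]
grip_width: 0.0379
```

```bash
python3 - <<'E'
from h import *
im=shot('wrist','w10').astype(int);s=manip.state();print(s['tcp_pos'],s['orientation'],s['ft_force'],s['grip_width'])
d=load('w10');mx=im.max(2)
m=(mx<70)
for r,a in blobs(im,m,150,4000):print(np.round(r[0]),np.round(r[1]),a, rectw(d,r,.015))
E
```

```text
[ 0.62933353 -0.3495811   0.20327667] [-2.89659715 -1.20587966  0.0031075 ] [-0.52733072  1.43319689  0.59760601] 0.03776802304455411
[623. 211.] [37. 12.] 329.5 (array([ 0.8404, -0.6228,  0.015 ]), np.float64(0.0132), np.float64(0.0455), np.float64(-64.1))
[ 27. 181.] [27. 69.] 849.0 (array([ 0.3952, -0.1339,  0.015 ]), np.float64(0.0877), np.float64(0.026), np.float64(-3.2))
[322. 166.] [42. 16.] 636.0 (array([ 0.6374, -0.3503,  0.015 ]), np.float64(0.0168), np.float64(0.0459), np.float64(-134.1))
[611. 135.] [60. 26.] 1193.0 (array([ 0.8726, -0.5377,  0.015 ]), np.float64(0.026), np.float64(0.0626), np.float64(-50.9))
```

View pics/w10.png

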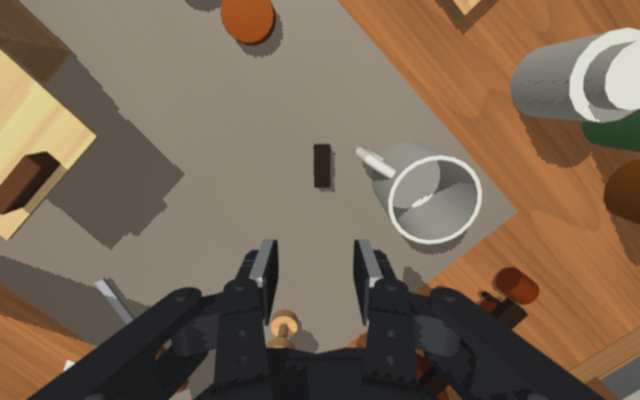

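Emit:
servo_tool(
  plan=[
    {"x": 0.1, "y": -0.5, "z": -4, "twist": 0},
    {"x": 0.1, "y": -0.5, "z": -8, "twist": 0},
    {"x": 0.1, "y": -0.5, "z": -11, "twist": 0},
    {"x": 0.1, "y": -0.5, "z": -13, "twist": 0},
    {"x": 0.1, "y": -0.5, "z": -14, "twist": 0},
    {"x": 0.1, "y": -0.5, "z": -15, "twist": 0},
    {"x": 0.1, "y": -0.5, "z": -15, "twist": 0},
  ],
  grip=165,
)

```text
t: 27.95
tcp_pos: [0.631, -0.3543, 0.0552]
orientation: [-2.899, -1.209, 0.0]
ft_force: [-0.9, -0.2, 0.3]
grip_width: 0.03
```

Emit:
servo_tool(
  plan=[
    {"x": 0, "y": 0, "z": -1, "twist": 0},
    {"x": 0, "y": 0, "z": -2, "twist": 0},
    {"x": 0, "y": 0, "z": -2, "twist": 0},
  ],
)

```text
t: 28.2
tcp_pos: [0.6305, -0.3546, 0.0339]
orientation: [-2.898, -1.207, 0.002]
ft_force: [-0.4, 0.5, -0.1]
grip_width: 0.03
```

Emit:
servo_tool(
  plan=[
    {"x": 0, "y": 0, "z": -0.7, "twist": 0},
    {"x": 0, "y": 0, "z": -1.4, "twist": 0},
    {"x": 0, "y": 0, "z": -2, "twist": 0},
    {"x": 0, "y": 0, "z": -2.4, "twist": 0},
    {"x": 0, "y": 0, "z": -2.4, "twist": 0},
  ],
)

```text
t: 28.62
tcp_pos: [0.6306, -0.3546, 0.0104]
orientation: [-2.899, -1.208, 0.001]
ft_force: [-0.1, 1.4, 0.3]
grip_width: 0.0303
```

Emit:
servo_tool(
  plan=[
    {"x": 0, "y": 0, "z": 0, "twist": 0},
    {"x": 0, "y": 0, "z": 0, "twist": 0},
    {"x": 0, "y": 0, "z": 0, "twist": 0},
    {"x": 0, "y": 0, "z": 0, "twist": 0},
    {"x": 0, "y": 0, "z": 2, "twist": 0},
    {"x": 0, "y": 0, "z": 5, "twist": 0},
    {"x": 0, "y": 0, "z": 9, "twist": 0},
    {"x": 0, "y": 0, "z": 13, "twist": 0},
    {"x": 0, "y": 0, "z": 16, "twist": 0},
    {"x": 0, "y": 0, "z": 16, "twist": 0},
  ],
  grip=255,
)

```text
t: 29.45
tcp_pos: [0.6328, -0.3564, 0.1799]
orientation: [2.889, 1.204, 0.01]
ft_force: [0.7, -0.0, -0.2]
grip_width: 0.0154
```

Emit:
servo_tool(
  plan=[
    {"x": -2, "y": 4, "z": 0, "twist": 7},
    {"x": -4, "y": 7, "z": 0, "twist": 14},
    {"x": -6, "y": 10, "z": 0, "twist": 21},
    {"x": -8, "y": 14, "z": 0, "twist": 28},
    {"x": -10, "y": 18, "z": 0, "twist": 35},
    {"x": -12, "y": 21, "z": 0, "twist": 42},
    {"x": -14, "y": 24, "z": 0, "twist": 42},
    {"x": -15.2, "y": 27, "z": 0, "twist": 42},
    {"x": -15.2, "y": 30.2, "z": 0, "twist": 42},
    {"x": -15.2, "y": 30.2, "z": -1, "twist": 42},
    {"x": -15.2, "y": 30.2, "z": -4, "twist": 42},
    {"x": -15.2, "y": 30.2, "z": -7, "twist": 42},
    {"x": -15.2, "y": 30.2, "z": -8.3, "twist": 42},
    {"x": -15.2, "y": 30.2, "z": -8.3, "twist": 42},
  ],
)

```text
t: 30.62
tcp_pos: [0.4776, -0.0525, 0.086]
orientation: [-2.271, -2.164, 0.004]
ft_force: [-0.7, -0.5, -1.0]
grip_width: 0.015
```

Emit:
servo_tool(
  plan=[
    {"x": 0, "y": 0, "z": 0, "twist": 0},
    {"x": 0, "y": 0, "z": 0, "twist": 0},
    {"x": 0, "y": 0, "z": 0, "twist": 0},
    {"x": 0, "y": 0, "z": 4, "twist": 0},
    {"x": 0, "y": 0, "z": 8, "twist": 0},
    {"x": 0, "y": 0, "z": 12, "twist": 0},
    {"x": 0, "y": 0, "z": 16, "twist": 0},
    {"x": 0, "y": 0, "z": 20, "twist": 0},
    {"x": 0, "y": -4, "z": 20, "twist": 0},
    {"x": 0, "y": -4, "z": 20, "twist": 0},
  ],
  grip=120,
)

```text
t: 31.45
tcp_pos: [0.4797, -0.0969, 0.2915]
orientation: [2.271, 2.159, 0.002]
ft_force: [0.2, -1.0, -0.7]
grip_width: 0.0454
```

```bash
python3 - <<'E'
from h import *
shot('wrist','w11');shot('top','top11');shot('scene','scene11');s=manip.state();print(s['tcp_pos'],s['orientation'],s['ft_force'],s['joint_pos'])
a=cv2.imread('pics/w11.png');b=cv2.imread('pics/top11.png')[100:300,110:510];c=cv2.imread('pics/scene11.png')[90:350,80:480]
cv2.imwrite('pics/c11.png',np.vstack([np.hstack([a[:240,120:520],b[:200].repeat(1,0) if 0 else cv2.copyMakeBorder(b,0,40,0,0,0)]),np.hstack([cv2.resize(c,(500,325)),np.zeros((325,300,3),np.uint8)])]))
E
```

```text
[ 0.47867212 -0.09296966  0.28860794] [-2.27548172e+00 -2.16586228e+00 -3.61317693e-04] [-0.2769731   0.10597562 -1.0011665 ] [-4.35341317e-01  2.32102680e-01  1.34922801e+00  2.62306926e-04
  1.56030038e+00 -3.85990915e-01]
```

View pics/c11.png

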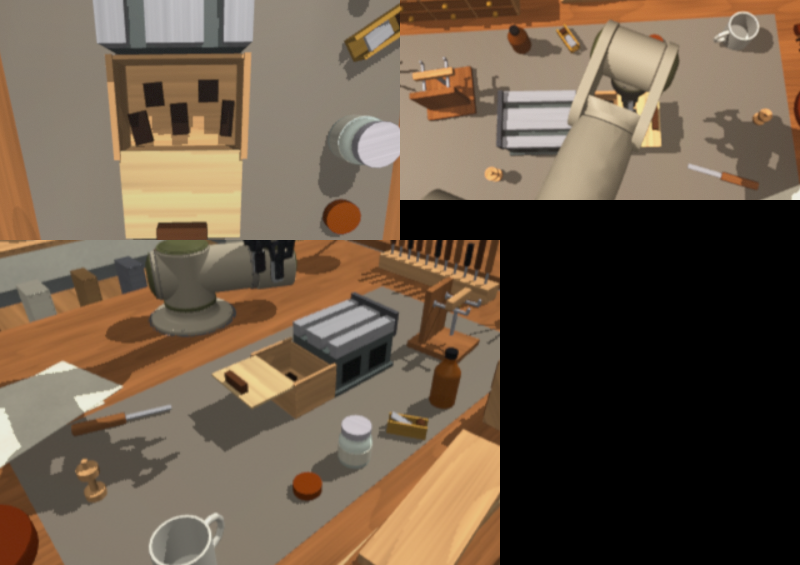

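All five offcuts lie flat in the box, with the slots and bench clear. Next I'll shut the lid.

Emit:
servo_tool(
  plan=[
    {"x": -1.6, "y": -4, "z": 0, "twist": -7},
    {"x": -1.6, "y": -7.8, "z": 0, "twist": -14},
    {"x": -1.6, "y": -7.8, "z": 0, "twist": -21},
    {"x": -1.6, "y": -7.8, "z": 0, "twist": -28},
    {"x": -1.6, "y": -7.8, "z": 0, "twist": -35},
    {"x": -1.6, "y": -7.8, "z": 0, "twist": -42},
    {"x": -1.6, "y": -7.8, "z": 0, "twist": -49},
    {"x": -1.6, "y": -7.8, "z": 0, "twist": -56},
    {"x": -1.6, "y": -7.8, "z": 0, "twist": -63},
    {"x": -1.6, "y": -7.8, "z": 0, "twist": -70},
    {"x": -1.6, "y": -7.8, "z": 0, "twist": -77},
    {"x": -1.6, "y": -7.8, "z": -2, "twist": -84},
    {"x": -1.6, "y": -7.8, "z": -6, "twist": -90},
    {"x": -1.6, "y": -7.8, "z": -10, "twist": -90},
    {"x": -1.6, "y": -7.8, "z": -14, "twist": -90},
    {"x": -1.6, "y": -7.8, "z": -14, "twist": -90},
  ],
  grip=75,
)

```text
t: 32.93
tcp_pos: [0.4599, -0.1681, 0.1424]
orientation: [-3.133, 0.075, 0.018]
ft_force: [-1.4, -0.2, -0.3]
grip_width: 0.0606
```

```bash
python3 - <<'E'
from h import *
s=manip.state();print(s['tcp_pos'],s['orientation'],s['ft_force'])
E
```

```text
[ 0.45992763 -0.16813352  0.14239437] [-3.13331345  0.07465666  0.01758018] [-1.43371336 -0.20617247 -0.29015751]
```

Emit:
servo_tool(
  plan=[
    {"x": 0, "y": -0.1, "z": -2, "twist": 0},
    {"x": 0, "y": -0.1, "z": -4, "twist": 0},
    {"x": 0, "y": -0.1, "z": -5.6, "twist": 0},
    {"x": 0, "y": -0.1, "z": -5.6, "twist": 0},
  ],
)

```text
t: 33.27
tcp_pos: [0.4627, -0.1712, 0.0918]
orientation: [-3.139, 0.075, 0.004]
ft_force: [-0.4, 0.4, -1.3]
grip_width: 0.0605
```

Emit:
servo_tool(
  plan=[
    {"x": 0, "y": 0, "z": 0, "twist": 0},
    {"x": 0, "y": 0, "z": 0, "twist": 0},
    {"x": 0, "y": 0, "z": 0, "twist": 0},
    {"x": 0, "y": 0, "z": 0, "twist": 0},
    {"x": 0, "y": 0, "z": 0, "twist": 0},
    {"x": 0, "y": 0, "z": 0, "twist": 0},
  ],
  grip=255,
)

```text
t: 33.77
tcp_pos: [0.4637, -0.1712, 0.0941]
orientation: [-3.14, 0.076, -0.004]
ft_force: [-0.5, 7.3, 10.3]
grip_width: 0.0142
```

Emit:
servo_tool(
  plan=[
    {"x": 0.05, "y": 1, "z": 0.1, "twist": 0},
    {"x": 0.1, "y": 2, "z": 0.1, "twist": 0},
    {"x": 0.14, "y": 3, "z": 0.1, "twist": 0},
    {"x": 0.19, "y": 4, "z": 0.1, "twist": 0},
    {"x": 0.24, "y": 5, "z": 0.1, "twist": 0},
    {"x": 0.28, "y": 6, "z": 0.1, "twist": 0},
    {"x": 0.33, "y": 7, "z": 0.1, "twist": 0},
    {"x": 0.38, "y": 8, "z": 0.1, "twist": 0},
    {"x": 0.42, "y": 9, "z": 0.1, "twist": 0},
    {"x": 0.46, "y": 9.6, "z": 0.1, "twist": 0},
    {"x": 0.47, "y": 9.9, "z": 0.1, "twist": 0},
    {"x": 0.47, "y": 9.9, "z": 0.1, "twist": 0},
    {"x": 0.47, "y": 9.9, "z": 0.1, "twist": 0},
  ],
)

```text
t: 34.85
tcp_pos: [0.4677, -0.0717, 0.0942]
orientation: [-3.14, 0.074, -0.001]
ft_force: [-1.9, 0.5, 8.0]
grip_width: 0.0139
```

Moved 99.5 mm; I'll nudge it against the end stop.

Emit:
servo_tool(
  plan=[
    {"x": 0, "y": 0.2, "z": 0, "twist": 0},
    {"x": 0, "y": 0.3, "z": 0, "twist": 0},
    {"x": 0, "y": 0.3, "z": 0, "twist": 0},
  ],
)

```text
t: 35.1
tcp_pos: [0.4678, -0.0709, 0.0942]
orientation: [3.137, -0.074, 0.001]
ft_force: [-4.0, -11.9, 6.5]
grip_width: 0.0139
```

At the stop: commanded 3 mm, moved under 1 mm, with 12 N against it. Release, retreat and check.

Emit:
servo_tool(
  plan=[
    {"x": 0, "y": -0.2, "z": 0, "twist": 0},
    {"x": 0, "y": -0.2, "z": 0, "twist": 0},
    {"x": 0, "y": -0.2, "z": 0, "twist": 0},
    {"x": 0, "y": -0.2, "z": 0, "twist": 0},
    {"x": 0, "y": -0.2, "z": 3, "twist": 0},
    {"x": 0, "y": -0.2, "z": 7, "twist": 0},
    {"x": 0, "y": -0.2, "z": 11, "twist": 0},
    {"x": 0, "y": -0.2, "z": 15, "twist": 0},
    {"x": -2, "y": -4, "z": 18, "twist": 0},
    {"x": -6, "y": -8, "z": 18, "twist": 0},
    {"x": -9, "y": -12, "z": 18, "twist": 0},
    {"x": -11, "y": -16, "z": 18, "twist": 0},
    {"x": -11, "y": -20, "z": 18, "twist": 0},
    {"x": -11, "y": -23, "z": 18, "twist": 0},
    {"x": -11, "y": -23, "z": 18, "twist": 0},
    {"x": -11, "y": -23, "z": 18, "twist": 0},
  ],
  grip=100,
)

```text
t: 36.43
tcp_pos: [0.357, -0.3031, 0.2728]
orientation: [-3.14, 0.082, 0.001]
ft_force: [-1.1, -0.0, -1.1]
grip_width: 0.0522
```

```bash
python3 - <<'E'
from h import *
shot('top','top12');shot('scene','scene12');s=manip.state();print(s['tcp_pos'],s['ft_force'],s['t'])
d=load('top12');i0=d['im'].astype(int)
m=(i0[...,0]>180)&(i0[...,0]-i0[...,2]>60);w=np.zeros_like(m);w[160:185,118:168]=1
for r,a in blobs(i0,m&w):print('bar',rectw(d,r,.149))
hsv=cv2.cvtColor(d['im'],cv2.COLOR_RGB2HSV);mx=i0.max(2)
m=(hsv[...,1]>100)&(mx<130)&(mx>50);w=np.zeros_like(m);w[195:245,305:345]=1
for r,a in blobs(i0,m&w,20):print('grip',r,rectw(d,r,.103))
a=cv2.imread('pics/top12.png')[100:300,110:510];c=cv2.imread('pics/scene12.png')[90:350,80:480]
cv2.imwrite('pics/c12.png',np.vstack([cv2.resize(a,(600,300)),cv2.resize(c,(600,300))]))
E
```

```text
[ 0.35760138 -0.29979906  0.27308754] [0.3074542  0.43716817 0.85682286] 36.5333
bar (array([0.5978, 0.3771, 0.149 ]), np.float64(0.0983), np.float64(0.0177), np.float64(-85.0))
grip ((325.5, 218.5), (21.0, 5.0), 90.0) (array([ 0.4634, -0.0715,  0.103 ]), np.float64(0.0127), np.float64(0.0538), np.float64(176.2))
```

View pics/c12.png

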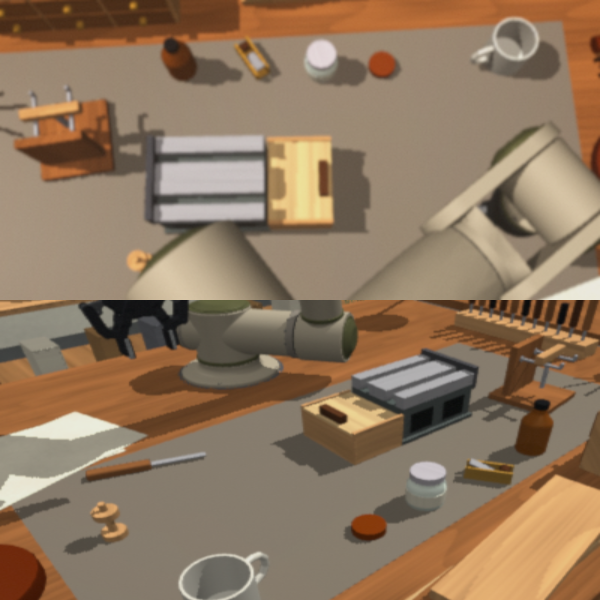

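Lid shut, scraper on the fork at its original place, nothing left on the bench.

```bash
python3 -c "
from bench import manip
print(manip.job_done())"
```

```text
the job is handed in; nothing more can be done
None
```

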